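# Show a microscope objective's front lens to the inspection camera

### The arm

A 6-joint arm with a two-finger parallel gripper is mounted at the origin on a cart in front of the work surface, level with it; the furniture and walls round the work are solid. World frame = base frame: x ahead of the robot, y to its left, z up, the work surface at z = 0. Lengths are in m, angles in rad, forces in N, time in s.
With the tool pointing down it reaches from about 0.35 to 0.875 m from the base axis. Payload 15.5 kg.
Tool frame: the origin (TCP) lies midway between the tips of the shut fingers; the grasp point (between the pads) lies 19 mm behind it; z points along the fingers, x is the direction in which the jaws open and shut, and the axes are right-handed (so a half turn about z gives the same grasp; the last joint's range is limited). The gripper opens to 85 mm and grips with 20 to 120 N. Pads are 22 mm wide; open, the fingers measure 114 mm over their backs; the gripper's body (76 mm by 85 mm) begins 54 mm behind the grasp point. The pads swing forward as they close: fully open they stand 13 mm farther back than shut.
Start: joints at [1.034, 0.494, 1.345, -0, 1.302, -0.096], TCP at [0.267, 0.565, 0.211] pointing down, gripper open.
Joint ranges: [-2.91, 2.91], [-0.82, 2.16], [0.22, 2.67], [-1.22, 4.37], [0.12, 2.79], [-3.08, 3.08]. Speed limits (rad/s): [1.89, 1.89, 2.57, 3.01, 3.01, 3.01].

### API

Orientations are given as a rotation vector (axis times angle).
In Python, from workcell import ctrl gives the robot as it stands.
- The arm moves only by the tool drive_tool, never from a script. Its argument "moves" is a list of rows, each a list of 3 entries, a list of its own where there are three numbers: the opening, from -1 (shut) to 1 (fully open), then the shift along the tool's x, y, z in m, then the turn about the tool's z in degrees. A call has 1 to 8 rows; each row shifts and turns the commanded pose from where the row before left it, along the tool's axes as they then stand; what a row does not reach is not made up. A row lasts 1/12 s, in which the tool goes at most 41.7 mm and 7.16 degrees, less where a joint would pass 70% of its speed; a pose out of reach is approached as far as the arm can. A call with a gripper value outside its range is refused whole. The fingers move at their own pace and stop on an object; "squeeze" is the grip in N (left out, the last holds). Time passes only in rows, so rows that do not move let the fingers close. It gives the time, the measured TCP pose, the force and the opening at its end, in the units of the state.
- ctrl.state(): the state, without advancing time (a new reading comes with each control period).
- ctrl.camera(name): name is "scene" or "top" or "wrist"; returns (picture, depth): 480x640x3 uint8, red, green, blue; 480x640 float32, m along the optical axis (not along the pixel's ray), 0 where there is no reading.
- ctrl.camera_model(name): a dict with "camera_matrix" (3x3 intrinsics, pixels), "pose" (4x4, takes a point from camera to world coordinates); the wrist camera has in their place "mount" (4x4, takes a point from camera to tool coordinates, whose origin is the TCP and whose axes are the tool frame's). Camera axes: x right, y down, z forward; pixel columns grow to the right and rows downward; lengths in m; the calibration is good to about 2 mm. A picture is of the moment at which its call begins: read the wrist's pose just before it. camera_model takes no time and is no camera call.
- ctrl.finish_job(): hands the job in, once; it reports no verdict.
Trained networks look in the newest picture that a camera, given by its name, has taken for a name from the list of things; names that differ only in an ending like _2 or _b are one class to them, and where a whole thing is asked for, a point or a joint stands for the part that bears it (a point fixed in the world has none). Each returns a list of dicts, best first, with "p" (0 to 1); they miss things now and then, are a little off and sometimes report something else, mostly with a low value. They report only what shows in the picture. A call takes as long as a camera call. They do not tell look-alikes from the thing itself.
- ctrl.find_in(camera, query): "centre" ([column, row] in pixels, amid what is visible of it).
- ctrl.cut_out(camera, query): "pixels" (480x640 bool, what is visible of it) and "centre" ([column, row] in pixels, amid what is visible of it).
The state is a dict: "time": time; "joints": joint angles; "qvel": joint speeds; "effort": joint torques, N m; "tcp_pos": TCP position; "tool_rot": TCP orientation; "contact_force": force on the tool from outside, world axes, zero at the start; "wrist_torque": the same for the moment, N m; "opening": opening from 0.0 (shut) to 1.0 (fully open).
Only numpy, scipy, OpenCV 4.12 (cv2) and the standard library are available. Lean on these libraries where they do the work, as an engineer would, in place of code of your own. Each camera call takes 0.05 s, during which the arm holds its last target.

### The job

Take the dust cap off the taller microscope objective in the stand and set it down, open side still down, fully home in the shallow round recess in the middle of the stand; then draw that objective out and hold it in the air in front of the small inspection camera, its nose (the end with the tiny front lens) looking straight into the camera lens, centred on it and 5 cm away. Finish while holding it there, still: do not put it down or let go. Drop nothing, do not touch the camera with the objective or turn the camera head, and leave the short objective in its bore.

Things in the scene. Friction and masses are not known exactly. Their poses are not given: they have to be found in the camera images.
- cap_center (a point): Centre (half-way up) of the dust cap: a black plastic round cup, open below, 31 mm outside and 26 mm inside diameter, 22 mm high, top 3 mm thick, 15 g. It starts loosely slipped over the thread end of the tall objective and lifts straight off. Its z axis points from the open rim to the closed top, so z up means open side down.
- rack_recess (a point): Centre of the floor of the round cap recess in the middle of the objective stand: 38 mm in diameter, 6 mm deep, floor 22 mm above the worktop. Home in it, the cap's centre is 11 mm above this point. Axes: those of the stand, z up.
- objective_center (a point): Centre (half-way along) of the tall objective: a round metal part 52 mm long, 23 mm in diameter (top 6 mm a brass thread of 19 mm; the lowest 10 mm taper to an 11 mm nose), 50 to 100 g. It stands nose down in either bore, its top 32 mm above the stand, under the cap. Its z axis runs from nose to thread end; it looks the same from all sides.
- objective_nose (a point): Centre of the front lens, at the nose end of the tall objective, 26 mm from its centre. Same axes as the objective: the front lens looks along minus z.
- short_center (a point): Centre of the short objective, 36 mm long, 23 mm in diameter, of the same look, without cap, nose down in the other bore; it stays there (z axis from nose to thread).
- camera_lens (a point): Centre of the front glass of the inspection camera's head, about 100 mm high. Its z axis is the direction in which the camera looks: up and slanting back towards the robot, 18 to 33 degrees from vertical. To look straight into it, the tall objective's z axis is parallel to this z axis and its nose 50 mm along z from this point.
- cap: The dust cap; origin at the centre of its open rim, z towards the closed top.
- objective: The tall objective; origin at the centre of its nose, z towards the thread end.
- rack: The objective stand, a fixed grey plastic block 64 mm (x) by 210 mm (y) by 28 mm high; origin at the centre of its underside. The recess is in its middle; 70 mm to either side along its y axis is a bore, 25 mm in diameter and 20 mm deep, with one objective in each.
- camera: The inspection camera on a fixed round foot 84 mm wide; origin under the foot's centre. Its head, a grey and black tube 35 mm thick and 65 mm long with the lens in a 30 mm black front, pivots 75 mm above the origin in a yoke 68 mm wide over its side knobs, and turns stiffly if pushed.
Not all that is in view belongs to the job. Of the things that look like the cap, the middle-sized one is meant.

How it is judged:
On the way, in this order (a step that is already met when the one before it is completed fails the run):
1. the cap stands open side down in the recess, released, the tall objective still in its bore (horizontal distance between cap_center and rack_recess below 0.006 m and z of cap_center in the frame of rack_recess between 0.007 and 0.0135 m and angle between cap_center's own z axis and vertical below 0.12 rad and contact force between the fingers and cap below 0.05 N and distance of objective_center from where it was at the start of the episode below 0.012 m), for 0.2 s.
2. the tall objective is drawn out of its bore (height (world z) of objective_nose above 0.05 m and contact force between the fingers and objective above 0.3 N), for 0.2 s.
At the end, for the whole second after the job is handed in: Tall objective held still, touching only the fingers, nose to the camera: front lens 35-65 mm from the camera lens, within 12 mm of its axis in x and y, axes within 0.2 rad. Cap released on the recess floor, open side down (6 mm, 0.12 rad). Short objective within 10 mm of its start (horizontal distance between cap_center and rack_recess below 0.006 m and z of cap_center in the frame of rack_recess between 0.007 and 0.0135 m and angle between cap_center's own z axis and vertical below 0.12 rad and contact force between each of the fingers, objective and cap below 0.05 N and x of objective_nose in the frame of camera_lens between -0.012 and 0.012 m and y of objective_nose in the frame of camera_lens between -0.012 and 0.012 m and z of objective_nose in the frame of camera_lens between 0.035 and 0.065 m and z of objective_center in the frame of camera_lens above 0.055 m and angle between the z axis of objective_center and the z axis of camera_lens, either way round below 0.2 rad and linear speed of objective below 0.02 m/s and angular speed of objective below 0.2 rad/s and contact force between the fingers and objective above 0.5 N and contact force between objective and rack below 0.05 N and contact force between objective and camera below 0.05 N and distance of short_center from where it was at the start of the episode below 0.01 m); the arm keeps its last pose, push and grip.
It fails at once if the cap is dropped (moves faster than 0.5 m/s out of the fingers) (linear speed of cap above 0.5 m/s and contact force between the fingers and cap below 0.05 N).
It fails at once if the objective is dropped (moves faster than 0.5 m/s out of the fingers) (linear speed of objective above 0.5 m/s and contact force between the fingers and objective below 0.05 N).
It fails at once if the objective knocks against the camera (contact force between objective and camera above 0.5 N).
It fails at once if the camera head is turned (its lens moves by more than 4 mm) (distance of camera_lens from where it was at the start of the episode above 0.004 m).
It fails at once if the short objective leaves its place (moves by more than 15 mm) (distance of short_center from where it was at the start of the episode above 0.015 m).
It also fails if it takes over 45 s, if anything falls off the work surface, if the arm or the gripper's body presses on something with over 40 N, if the wrist force passes 120 N, or if a joint passes its speed limit or range.

## Working session

There is one attempt and no reset: what is moved stays moved. The work goes in short steps, Python scripts to look and compute and a tool call to move; the robot and the scene stay as the last step left them, time stands still between calls to the robot, and variables do not carry over. Pictures are saved under pics/ and viewed, and the job is handed in when it is done.

Besides the shell and the picture viewer there is one more tool, called after "Call:" as name(argument=value, ...) on one line, values as JSON. drive_tool: Moves the arm, as the interface text tells. Its arguments: {"type":"object","properties":{"moves":{"type":"array"},"squeeze":{"type":"number"}},"required":["moves"]}

```bash
ls; mkdir -p pics
python3 - <<'E'
from workcell import ctrl
import cv2
print(ctrl.state())
for n in ["scene","top","wrist"]:
    im,d=ctrl.camera(n); cv2.imwrite(f"pics/{n}0.png",im[:,:,::-1]); m=ctrl.camera_model(n); print(n,m)
print(ctrl.state()['time'])
E
```

```text
pics
{'time': 0.0, 'joints': array([ 1.03348884e+00,  4.94172782e-01,  1.34615709e+00, -5.20327075e-06,
        1.30248409e+00, -9.54839747e-02]), 'qvel': array([ 3.03654000e-04,  8.47316701e-04, -1.19897099e-03, -4.15566224e-04,
       -2.27739499e-04,  5.27516292e-05]), 'effort': array([-9.44047533e-04, -8.82156944e+01, -3.83859336e+01, -1.38638302e-04,
        1.02455643e-02, -2.17869268e-05]), 'tcp_pos': array([0.26703014, 0.56464857, 0.21019794]), 'tool_rot': array([ 2.65374516e+00,  1.68039929e+00, -1.70741736e-03]), 'contact_force': array([0.44876547, 0.39576342, 0.57379188]), 'wrist_torque': array([ 0.00038359,  0.04194174, -0.00186316]), 'opening': 1.00131039878974}
scene {'camera_matrix': array([[516.89050857,   0.        , 319.0978501 ],
       [  0.        , 516.89050857, 247.9351124 ],
       [  0.        ,   0.        ,   1.        ]]), 'pose': array([[-0.65701839, -0.29418646,  0.69410458, -0.02732068],
       [-0.75346688,  0.22597602, -0.61743219,  0.54217103],
       [ 0.0247892 , -0.92864911, -0.37013015,  0.40903772],
       [ 0.        ,  0.        ,  0.        ,
[... 282 characters left out ...]
,  0.01089174,  0.01183473,  0.04457132],
       [-0.01316918, -0.13195952, -0.99116762,  1.10533495],
       [ 0.        ,  0.        ,  0.        ,  1.        ]])}
wrist {'camera_matrix': array([[423.3463745 ,   0.        , 321.75475783],
       [  0.        , 423.3463745 , 241.75084431],
       [  0.        ,   0.        ,   1.        ]]), 'mount': array([[ 9.99999791e-01, -4.82567194e-04,  4.29593116e-04,
        -1.25601248e-03],
       [ 3.21226274e-04,  9.48271647e-01,  3.17459886e-01,
        -8.24739276e-02],
       [-5.60566698e-04, -3.17459682e-01,  9.48271605e-01,
        -1.64279044e-01],
       [ 0.00000000e+00,  0.00000000e+00,  0.00000000e+00,
         1.00000000e+00]])}
0.15
```

View pics/scene0.png

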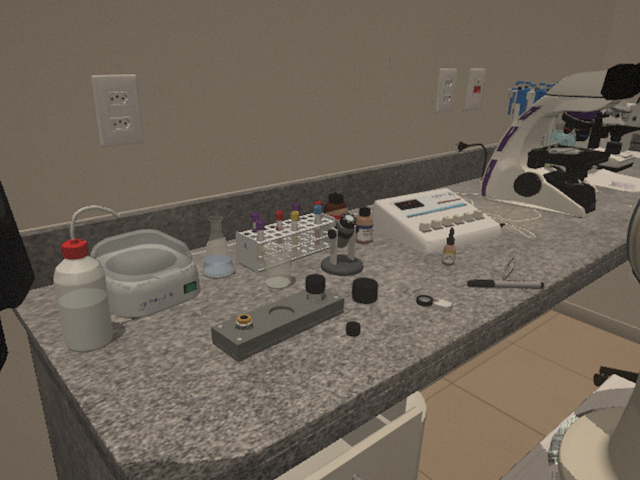

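View pics/top0.png

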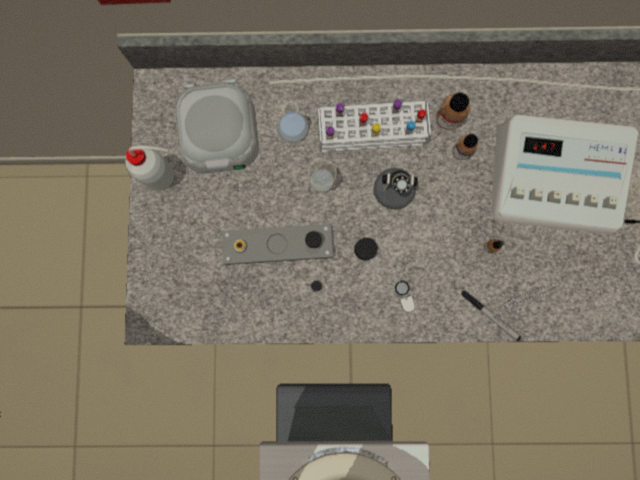

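View pics/wrist0.png

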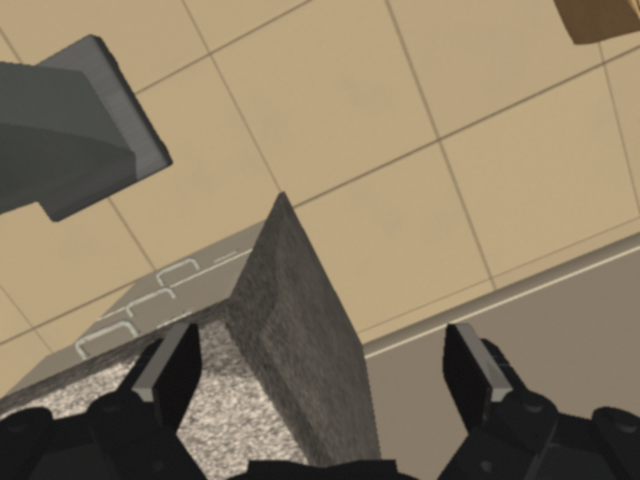

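The top view shows three black caps: (314,240) on the stand, a larger one loose at (366,249), and a smaller one loose at (316,286). The one on the stand looks middle-sized and sits on the tall objective. The short objective with its brass thread is at (240,245), the recess at (277,244), and the inspection camera at (396,187).

```bash
cat > h.py <<'E'
from workcell import ctrl
import numpy as np, cv2
from scipy.spatial.transform import Rotation as R
def pts(n,d,T=None):
    m=ctrl.camera_model(n); K=m["camera_matrix"]; P=m["pose"] if T is None else T
    v,u=np.mgrid[:480,:640]
    c=np.stack([(u-K[0,2])/K[0,0]*d,(v-K[1,2])/K[1,1]*d,d],-1)
    return c@P[:3,:3].T+P[:3,3]
def wpose(s):
    T=np.eye(4); T[:3,:3]=R.from_rotvec(s['tool_rot']).as_matrix(); T[:3,3]=s['tcp_pos']
    return T@ctrl.camera_model("wrist")["mount"]
E
python3 - <<'E'
from h import *
np.set_printoptions(precision=4,suppress=True)
for n in ["top","scene"]:
    im,d=ctrl.camera(n); p=pts(n,d); np.savez(f"{n}.npz",im=im,d=d,p=p)
    for q in ["cap","rack","objective","short_center","camera","rack_recess"]:
        try:
            r=ctrl.cut_out(n,q)
        except Exception as e: print(q,e); continue
        for o in r[:4]:
            m=o["pixels"]&(d>0); P=p[m]
            if len(P)==0: continue
            z=P[:,2]; t=P[z>np.percentile(z,97)-0.004]
            print(n,q,round(o["p"],2),np.round(o["centre"]),len(P),"med",np.median(P,0),"top",t.mean(0),"mid",(t.min(0)+t.max(0))/2,np.ptp(t,0))
im=np.load("top.npz")["im"]; c=im[150:310,210:430,::-1]
cv2.imwrite("pics/c1.png",cv2.resize(c,None,fx=3.6,fy=3.6,interpolation=cv2.INTER_CUBIC))
im=np.load("scene.npz")["im"]; c=im[200:360,200:400,::-1]
cv2.imwrite("pics/c2.png",cv2.resize(c,None,fx=3.7,fy=3.7,interpolation=cv2.INTER_CUBIC))
E
```

```text
top cap 0.73 [366. 252.] 434 med [ 0.5163 -0.0467  0.0314] top [ 0.5164 -0.048   0.0329] mid [ 0.5164 -0.048   0.0339] [0.0421 0.0416 0.0059]
top cap 0.68 [317. 285.] 98 med [0.4476 0.0479 0.0161] top [0.4466 0.0478 0.0174] mid [0.4477 0.0479 0.0185] [0.0193 0.0192 0.0057]
top cap 0.5 [316. 238.] 237 med [0.5303 0.0525 0.0634] top [0.5314 0.0525 0.0658] mid [0.5313 0.0524 0.0669] [0.0283 0.0261 0.0058]
top cap 0.28 [274. 246.] 3364 med [0.5255 0.1257 0.0288] top [0.5274 0.125  0.0306] mid [0.5272 0.122  0.0459] [0.0732 0.2109 0.0342]
top rack 0.72 [278. 245.] 3327 med [0.5263 0.1222 0.0288] top [0.5278 0.1237 0.031 ] mid [0.5272 0.122  0.0475] [0.0732 0.2109 0.0371]
top short_center 0.63 [243. 244.] 129 med [0.523  0.1906 0.0431] top [0.5237 0.1915 0.046 ] mid [0.5241 0.1923 0.0471] [0.0172 0.019  0.006 ]
top camera 0.87 [397. 188.] 1365 med [ 0.628  -0.1023  0.0156] top [ 0.6283 -0.1081  0.1106] mid [ 0.6265 -0.1076  0.1117] [0.0252 0.0272 0.0085]
top rack_recess 0.82 [276. 243.] 3595 med [0.5272 0.1257 0.0287] top [0.5281 0.1236 0.0321] mid [0.5272 0.122  0.0483] [0.0732 0.2109 0.0
[... 1016 characters left out ...]
9 [313. 298.] 101 med [0.5229 0.0595 0.0339] top [0.5212 0.0604 0.0415] mid [0.5234 0.0576 0.0411] [0.0138 0.0135 0.0046]
scene short_center 0.54 [244. 324.] 246 med [0.5165 0.1954 0.0385] top [0.5215 0.1931 0.044 ] mid [0.5228 0.192  0.0439] [0.0191 0.0208 0.0046]
scene camera 0.56 [343. 249.] 1626 med [ 0.6288 -0.099   0.0364] top [ 0.6243 -0.1076  0.1082] mid [ 0.6245 -0.1079  0.1088] [0.0246 0.0282 0.0094]
scene rack_recess 0.56 [278. 321.] 4569 med [0.5046 0.143  0.0269] top [0.5212 0.1358 0.0283] mid [0.5255 0.1219 0.0352] [0.0739 0.2139 0.0195]
scene rack_recess 0.48 [246. 324.] 267 med [0.5171 0.1957 0.0382] top [0.5218 0.1932 0.044 ] mid [0.5228 0.192  0.0439] [0.0191 0.0208 0.0046]
```

View pics/c1.png

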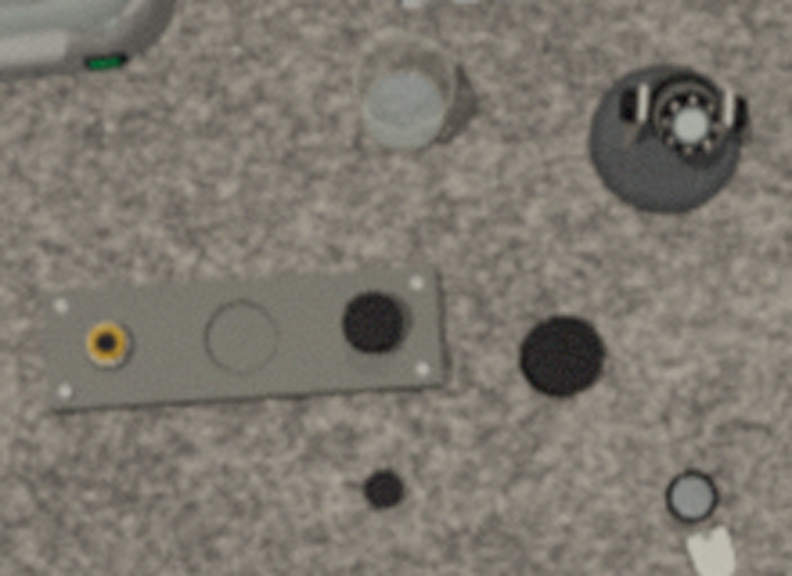

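View pics/c2.png

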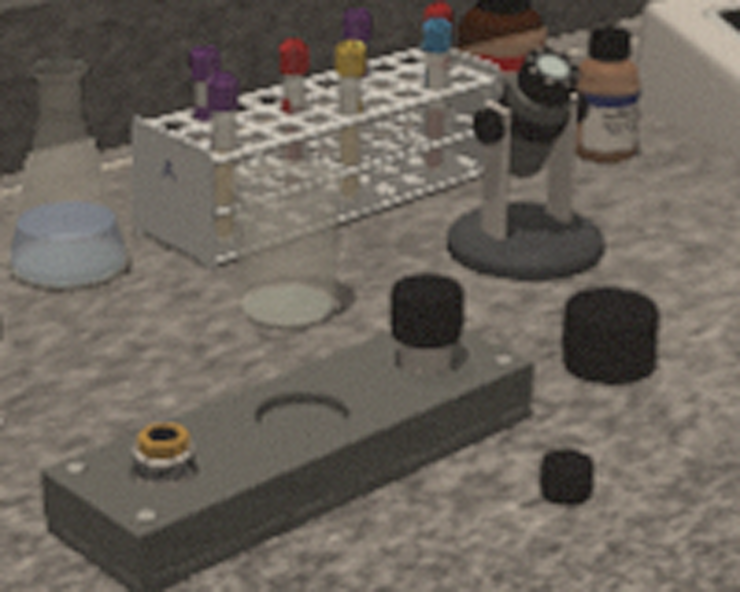

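The cap on the stand measures about 30 mm across with its top at 63 mm. The loose ones are about 42 mm and 20 mm, so the one on the stand is the middle-sized cap. Recess ≈ (0.527, 0.122). Next I'll turn the jaws onto the stand's long axis and move over the cap.

Call:
drive_tool(moves=[[0,[0,0,0],-7.1],[0,[0,0,0],-7.1],[0,[0,0,0],-7.1],[0,[0,0,0],-7.1]], squeeze=30)

```text
time: 1.18
tcp_pos: [0.2672, 0.565, 0.2108]
tool_rot: [-2.154, -2.287, -0.0]
contact_force: [0.4, 0.3, 0.0]
opening: 0.5
```

```bash
cat >> h.py <<'E'
def to(x,y,z):
    s=ctrl.state(); Rm=R.from_rotvec(s['tool_rot']).as_matrix()
    np.set_printoptions(precision=4,suppress=True)
    print("t",s['time'],"tcp",s['tcp_pos'],"head",np.degrees(np.arctan2(Rm[1,0],Rm[0,0])),"tilt",Rm[:,2],"op",s['opening'],"F",s['contact_force'])
    print("tool shift",Rm.T@(np.array([x,y,z])-s['tcp_pos']))
E
python3 -c "
from h import *
to(.530,.053,.15)"
```

```text
t 1.1833 tcp [0.2672 0.565  0.2108] head 93.43803200740497 tilt [ 0.  0. -1.] op 0.4999390231301654 F [0.4378 0.2722 0.0276]
tool shift [-0.5268  0.2316  0.0608]
```

Call:
drive_tool(moves=[[0.2,[-0.035,0.0155,0],0],[0.2,[-0.035,0.0155,0],0],[0.2,[-0.035,0.0155,0],0],[0.2,[-0.035,0.0155,0],0],[0.2,[-0.035,0.0155,0],0],[0.2,[-0.035,0.0155,0],0],[0.2,[-0.035,0.0155,0],0],[0.2,[-0.035,0.0155,0],0]])

```text
time: 1.85
tcp_pos: [0.4066, 0.2904, 0.211]
tool_rot: [2.16, 2.281, 0.001]
contact_force: [0.3, 1.0, 0.0]
opening: 0.6
```

Call:
drive_tool(moves=[[0.2,[-0.035,0.0155,0],0],[0.2,[-0.035,0.0155,0],0],[0.2,[-0.035,0.0155,0],0],[0.2,[-0.035,0.0155,0],0],[0.2,[-0.035,0.0155,0.02],0],[0.2,[-0.035,0.0145,0.02],0],[0.2,[-0.027,0,0],0],[0.2,[0,0,0],0]])

```text
time: 2.52
tcp_pos: [0.51, 0.0583, 0.171]
tool_rot: [-2.164, -2.277, 0.003]
contact_force: [-0.5, 0.6, 0.4]
opening: 0.602
```

Run:
```python
from h import *
to(.530,.053,.15)
s=ctrl.state();im,d=ctrl.camera("wrist"); T=wpose(s); p=pts("wrist",d,T); np.savez("w1.npz",im=im,d=d,p=p)
cv2.imwrite("pics/w1.png",im[:,:,::-1])
for q in ["cap","camera","short_center","rack"]:
    for o in ctrl.cut_out("wrist",q)[:4]:
        m=o["pixels"]&(d>0); P=p[m]
        if len(P)==0: continue
        z=P[:,2]; t=P[z>np.percentile(z,97)-0.004]
        print(q,round(o["p"],2),np.round(o["centre"]),len(P),"top",t.mean(0),"mid",(t.min(0)+t.max(0))/2,np.ptp(t,0))
```

```text
t 2.5167 tcp [0.51   0.0583 0.171 ] head 92.90243557996001 tilt [-0.0016 -0.001  -1.    ] op 0.6019247033583076 F [-0.54    0.581   0.3899]
tool shift [-0.0063  0.0197  0.021 ]
cap 0.94 [315. 125.] 702 top [0.4446 0.0476 0.0162] mid [0.4447 0.0476 0.0162] [0.0211 0.0214 0.0047]
cap 0.92 [180. 212.] 3085 top [ 0.5139 -0.0481  0.0315] mid [ 0.5145 -0.0482  0.0311] [0.0418 0.0421 0.0047]
cap 0.6 [311. 250.] 1864 top [0.5286 0.0519 0.064 ] mid [0.5288 0.0522 0.064 ] [0.0307 0.031  0.0053]
camera 0.59 [109. 352.] 9643 top [ 0.6225 -0.1081  0.1112] mid [ 0.5666 -0.061   0.178 ] [0.1354 0.1234 0.1429]
camera 0.24 [ 68. 389.] 2786 top [ 0.6261 -0.11    0.1105] mid [ 0.6264 -0.1087  0.1113] [0.0159 0.0274 0.0061]
camera 0.17 [312. 250.] 1865 top [0.5286 0.0519 0.064 ] mid [0.5288 0.0522 0.064 ] [0.0307 0.031  0.0053]
short_center 0.65 [498. 239.] 995 top [0.521  0.1908 0.0451] mid [0.5214 0.1913 0.045 ] [0.0195 0.0195 0.0053]
rack 0.68 [412. 231.] 21188 top [0.5227 0.1253 0.0292] mid [0.5255 0.1222 0.0441] [0.0759 0.213  0.0353]
```

View pics/w1.png

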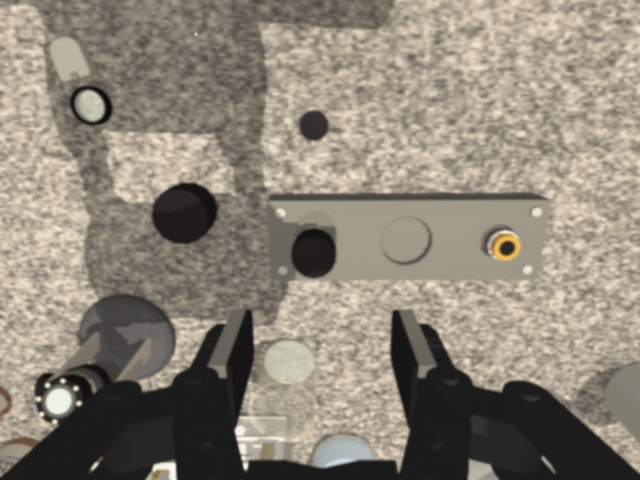

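The wrist view shows the cap on the stand at (313,252), the recess at (406,240), the short objective at (505,245), and the two decoy caps at (185,212) and (314,125). The inspection camera is at (60,400). The wrist fix puts the cap at (0.529, 0.052), 31 mm wide, with its top at 0.064 m. That matches the description.

Call:
drive_tool(moves=[[0.2,[-0.007,0.019,0],0],[0.2,[0,0,0.035],0],[0.2,[0,0,0.035],0],[0.2,[0,0,0.03],0],[0.2,[0,0,0],0]])

```text
time: 3.18
tcp_pos: [0.5261, 0.0576, 0.0679]
tool_rot: [-2.156, -2.278, 0.007]
contact_force: [-3.1, -0.1, -1.1]
opening: 0.601
```

Run:
```python
from h import *
to(.529,.0522,.051)
im,d=ctrl.camera("scene");cv2.imwrite("pics/s2.png",cv2.resize(im[200:360,230:430,::-1],None,fx=3.5,fy=3.5))
im,d=ctrl.camera("wrist");cv2.imwrite("pics/w2.png",im[:,:,::-1])
```

```text
t 3.1833 tcp [0.5261 0.0576 0.0679] head 93.17223830380082 tilt [-0.0067  0.0001 -1.    ] op 0.6013142016077332 F [-3.1151 -0.0629 -1.0826]
tool shift [-0.0056  0.0027  0.0169]
```

View pics/s2.png

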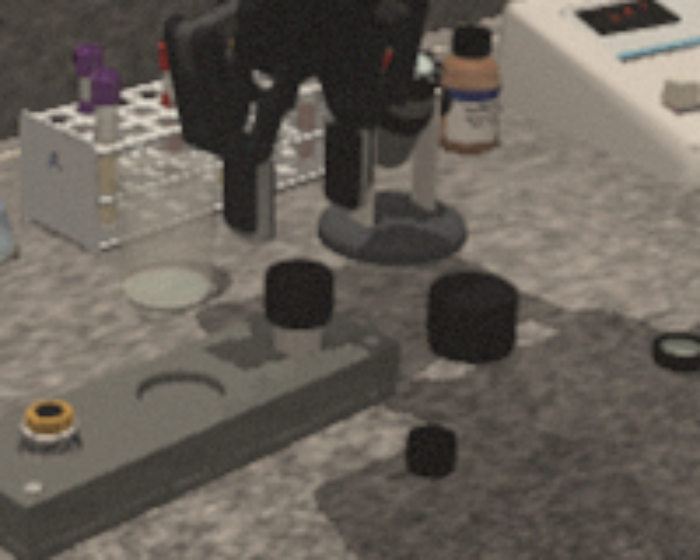

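View pics/w2.png

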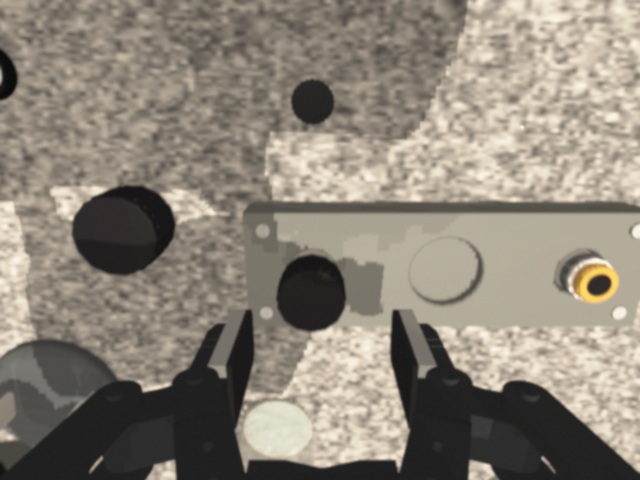

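Run:
```python
from h import *
to(.529,.0522,.051)
s=ctrl.state();im,d=ctrl.camera("wrist");T=wpose(s);p=pts("wrist",d,T)
m=ctrl.camera_model("wrist");K=m["camera_matrix"];M=np.linalg.inv(m["mount"])
for q in [(0,0,0),(0,0,-.019),(.0255,0,-.006),(-.0255,0,-.006),(.0255,0,-.02)]:
    c=M[:3,:3]@np.array(q)+M[:3,3]; print(q,(K@c/c[2])[:2])
print(p[292,312],p[280,312],p[325,245],p[325,235],p[325,400])
for o in ctrl.cut_out("wrist","cap")[:4]:
    mm=o["pixels"]&(d>0); P=p[mm];t=P[P[:,2]>np.percentile(P[:,2],97)-0.004]
    print(o["p"],o["centre"],(t.min(0)+t.max(0))/2,np.ptp(t,0))
# finger points in tool frame
Tt=np.linalg.inv(T@np.linalg.inv(m["mount"]))
for px in [(245,315),(400,315),(245,330),(245,380),(240,440),(395,380)]:
    q=Tt[:3,:3]@p[px[1],px[0]]+Tt[:3,3]; print(px,q)
```

```text
t 3.2833 tcp [0.5287 0.0574 0.0723] head 93.1600237194292 tilt [-0.0015  0.     -1.    ] op 0.5983397406760508 F [ 0.4925 -0.1407  0.0774]
tool shift [-0.0052  0.0001  0.0213]
(0, 0, 0) [323.3484 303.3044]
(0, 0, -0.019) [323.5603 325.6349]
(0.0255, 0, -0.006) [384.5859 309.8242]
(-0.0255, 0, -0.006) [262.2246 309.903 ]
(0.0255, 0, -0.02) [389.7242 326.9026]
[0.5273 0.0523 0.0644] [0.5218 0.052  0.0638] [0.5187 0.0304 0.1111] [0.5182 0.0273 0.1123] [0.5152 0.0819 0.1123]
0.88 [122.8, 222.9] [ 0.5147 -0.0482  0.0313] [0.0425 0.0425 0.0051]
0.67 [314.1, 97.5] [0.445  0.0476 0.016 ] [0.0202 0.0204 0.0046]
0.66 [311.1, 284.7] [0.5291 0.0518 0.0638] [0.031  0.0309 0.0053]
(245, 315) [-0.0272 -0.0125 -0.0336]
(400, 315) [ 0.0264 -0.0124 -0.0335]
(245, 330) [-0.0265 -0.0098 -0.0391]
(245, 380) [-0.0264  0.0059 -0.0447]
(240, 440) [-0.0493  0.1086  0.0369]
(395, 380) [ 0.0245  0.0086 -0.0411]
```

Run:
```python
from h import *
s=ctrl.state();im,d=ctrl.camera("wrist");T=wpose(s);p=pts("wrist",d,T)
m=ctrl.camera_model("wrist")
Tt=np.linalg.inv(T@np.linalg.inv(m["mount"])); q=p@Tt[:3,:3].T+Tt[:3,3]
for c in (222,230,238,246,395,402,410,418):
    print(c,[tuple(np.round(q[r,c]*1000).astype(int)) for r in range(304,400,8)])
cv2.imwrite("pics/w3.png",cv2.resize(im[290:420,190:450,::-1],None,fx=3,fy=3))
```

```text
222 [(np.int64(-63), np.int64(37), np.int64(73)), (np.int64(-63), np.int64(43), np.int64(73)), (np.int64(-64), np.int64(49), np.int64(74)), (np.int64(-35), np.int64(-8), np.int64(-35)), (np.int64(-32), np.int64(-12), np.int64(-46)), (np.int64(-31), np.int64(-12), np.int64(-52)), (np.int64(-30), np.int64(-12), np.int64(-56)), (np.int64(-29), np.int64(-12), np.int64(-60)), (np.int64(-29), np.int64(-11), np.int64(-62)), (np.int64(-29), np.int64(-9), np.int64(-62)), (np.int64(-28), np.int64(-9), np.int64(-66)), (np.int64(-26), np.int64(-13), np.int64(-75))]
230 [(np.int64(-57), np.int64(37), np.int64(72)), (np.int64(-33), np.int64(-12), np.int64(-30)), (np.int64(-32), np.int64(-13), np.int64(-37)), (np.int64(-31), np.int64(-12), np.int64(-42)), (np.int64(-30), np.int64(-12), np.int64(-47)), (np.int64(-29), np.int64(-12), np.int64(-51)), (np.int64(-28), np.int64(-12), np.int64(-56)), (np.int64(-27), np.int64(-13), np.int64(-61)), (np.int64(-27), np.int64(-11), np.int64(-62)), (np.int64(-27), np.int64(-8), np.int64(-62)), (np.int64(-27), np.int64(-6), np.int64(-63)), (np.int64(-27), np.int
[... 2623 characters left out ...]
, np.int64(-61)), (np.int64(25), np.int64(-7), np.int64(-60)), (np.int64(25), np.int64(-5), np.int64(-61)), (np.int64(25), np.int64(-3), np.int64(-62))]
418 [(np.int64(52), np.int64(23), np.int64(45)), (np.int64(52), np.int64(28), np.int64(44)), (np.int64(60), np.int64(49), np.int64(73)), (np.int64(31), np.int64(-12), np.int64(-42)), (np.int64(29), np.int64(-13), np.int64(-48)), (np.int64(29), np.int64(-12), np.int64(-50)), (np.int64(28), np.int64(-12), np.int64(-56)), (np.int64(27), np.int64(-12), np.int64(-60)), (np.int64(27), np.int64(-11), np.int64(-62)), (np.int64(27), np.int64(-9), np.int64(-63)), (np.int64(26), np.int64(-7), np.int64(-64)), (np.int64(26), np.int64(-5), np.int64(-65))]
```

View pics/w3.png

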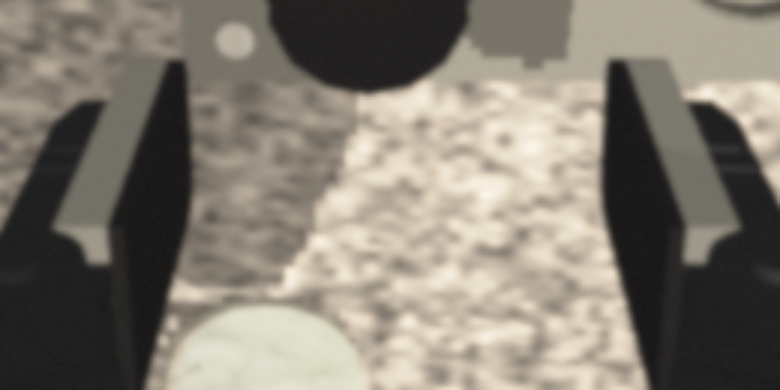

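Run:
```python
from h import *
im,d=ctrl.camera("scene");p=pts("scene",d)
cv2.imwrite("pics/s3.png",cv2.resize(im[200:300,270:370,::-1],None,fx=6,fy=6))
m=ctrl.camera_model("scene");K=m["camera_matrix"];P=np.linalg.inv(m["pose"])
for w in [(.529,.0574,.072),(.529,.083,.066),(.529,.083,.104),(.529,.032,.104)]:
    c=P[:3,:3]@np.array(w)+P[:3,3]; print(w,(K@c/c[2])[:2])
for c in (296,299,302,305,325,328,331,335):
    print(c,[tuple(np.round(p[r,c]*1000).astype(int).tolist()) for r in range(240,276,4)])
```

```text
(0.529, 0.0574, 0.072) [313.60559335 273.3144607 ]
(0.529, 0.083, 0.066) [300.89983184 281.11623845]
(0.529, 0.083, 0.104) [301.19495648 258.40386979]
(0.529, 0.032, 0.104) [326.28719793 250.68107362]
296 [(524, 97, 139), (532, 91, 128), (528, 94, 124), (528, 94, 118), (530, 92, 110), (535, 88, 101), (705, -49, -1), (685, -33, 2), (672, -23, 1)]
299 [(521, 94, 139), (522, 94, 132), (521, 94, 126), (524, 92, 118), (521, 94, 113), (522, 93, 106), (697, -50, 1), (682, -38, 1), (670, -29, 0)]
302 [(516, 93, 140), (523, 87, 130), (522, 88, 124), (523, 87, 117), (523, 86, 111), (521, 88, 105), (521, 88, 99), (680, -44, 1), (663, -30, 2)]
305 [(516, 87, 138), (518, 85, 131), (518, 85, 125), (519, 84, 118), (519, 84, 112), (517, 85, 106), (693, -63, -1), (676, -48, 1), (659, -34, 2)]
325 [(536, 29, 119), (535, 30, 113), (535, 29, 106), (534, 31, 100), (695, -117, 2), (659, -85, 14), (647, -74, 12), (640, -68, 8), (636, -65, 2)]
328 [(529, 29, 121), (527, 31, 116), (528, 30, 108), (530, 28, 101), (672, -104, 13), (657, -91, 13), (640, -76, 14), (636, -72, 8), (633, -70, 2)]
331 [(523, 29, 123), (520, 31, 118), (522, 29, 110), (522, 29, 103), (645, -87, 26), (645, -87, 18), (637, -81, 14), (628, -72, 11), (626, -71, 4)]
335 [(526, 17, 119), (526, 16, 112), (632, -85, 47), (633, -86, 39), (634, -87, 30), (632, -85, 23), (630, -85, 15), (618, -73, 14), (618, -74, 6)]
```

View pics/s3.png

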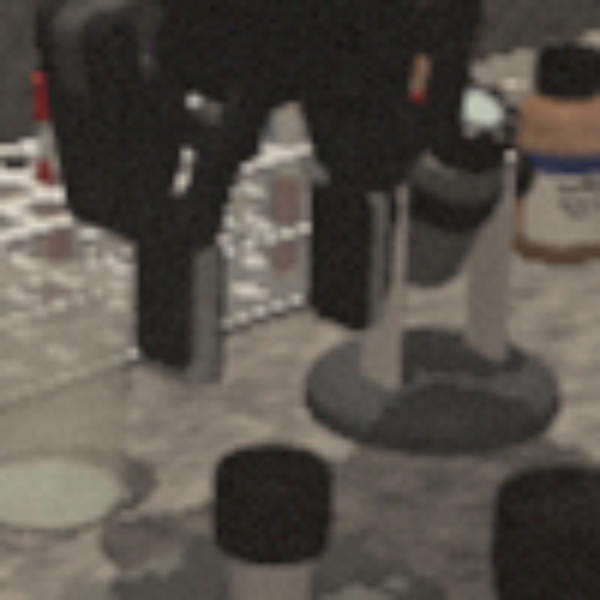

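Both cameras put the fingertips at z≈0.10 with the TCP at 0.072, so the tips stand about 28 mm behind the TCP at this opening. That doesn't agree with the description. I'll close partway here in free air and measure how the tips move.

Call:
drive_tool(moves=[[-0.25,[-0.005,0,0],0],[-0.25,[0,0,0],0],[-0.25,[0,0,0],0],[-0.25,[0,0,0],0]])

```text
time: 3.82
tcp_pos: [0.5294, 0.0514, 0.0723]
tool_rot: [2.161, 2.28, 0.001]
contact_force: [-0.1, 0.1, 0.1]
opening: 0.373
```

```bash
cat >> h.py <<'E'
def tips():
    s=ctrl.state();im,d=ctrl.camera("wrist");T=wpose(s);p=pts("wrist",d,T)
    m=ctrl.camera_model("wrist"); Tt=np.linalg.inv(T@np.linalg.inv(m["mount"])); q=p@Tt[:3,:3].T+Tt[:3,3]
    # front faces of pads: y about -12mm
    f=(abs(q[...,1]+.0122)<.0015)&(q[...,2]<.0)&(q[...,2]>-.07)&(abs(q[...,0])<.06)&(d>0)
    for sg in (-1,1):
        a=q[f&(q[...,0]*sg>0)]
        if len(a): print("pad",sg,len(a),"z tip",np.percentile(a[:,2],97),"inner x",np.percentile(abs(a[a[:,2]>np.percentile(a[:,2],80)][:,0]),5))
    return im,d,p,q
E
python3 - <<'E'
from h import *
im,d,p,q=tips(); cv2.imwrite("pics/w4.png",im[:,:,::-1]); to(.529,.052,.06)
E
```

```text
pad -1 1840 z tip -0.028325467725780214 inner x 0.016857934906653334
pad 1 1838 z tip -0.028264903317288304 inner x 0.015294726342835246
t 3.8667 tcp [0.5294 0.0514 0.0722] head 93.07091574532225 tilt [ 0.0002  0.     -1.    ] op 0.3749832398099084 F [-0.326   0.0647  1.0287]
tool shift [ 0.0006 -0.0003  0.0122]
```

View pics/w4.png

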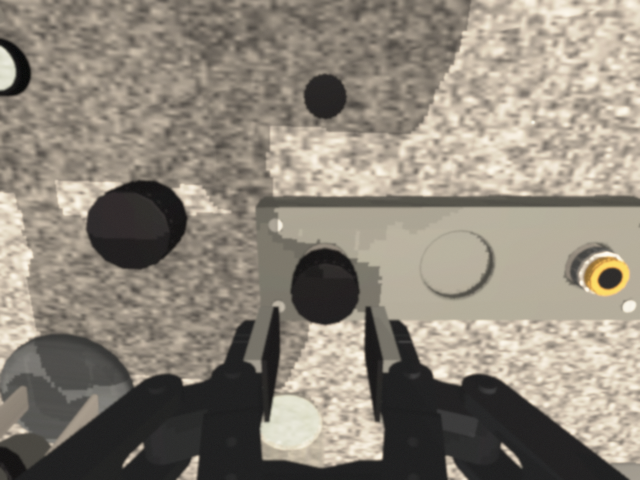

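At 32 mm opening the tips also measure 28 mm behind the TCP, so I'll go by the measured tips. I'll open, lower until the tips are at z≈0.051 (TCP 0.023), stopping partway to check force and pose.

Call:
drive_tool(moves=[[0.2,[0.0006,0,0],0],[0.2,[0,0,0],0],[0.2,[0,0,0],0],[0.2,[0,0,0.02],0],[0.2,[0,0,0.01],0],[0.2,[0,0,0],0]])

```text
time: 4.37
tcp_pos: [0.5279, 0.0522, 0.0402]
tool_rot: [-2.159, -2.279, 0.004]
contact_force: [-0.9, 0.4, -0.2]
opening: 0.598
```

Run:
```python
from h import *
to(.529,.052,.023)
im,d=ctrl.camera("scene");cv2.imwrite("pics/s5.png",cv2.resize(im[200:340,250:390,::-1],None,fx=4.2,fy=4.2))
```

```text
t 4.3667 tcp [0.5279 0.0522 0.0402] head 93.0859502901711 tilt [-0.0034  0.     -1.    ] op 0.5980108358032432 F [-0.9299  0.3573 -0.2288]
tool shift [-0.0002  0.0011  0.0172]
```

View pics/s5.png

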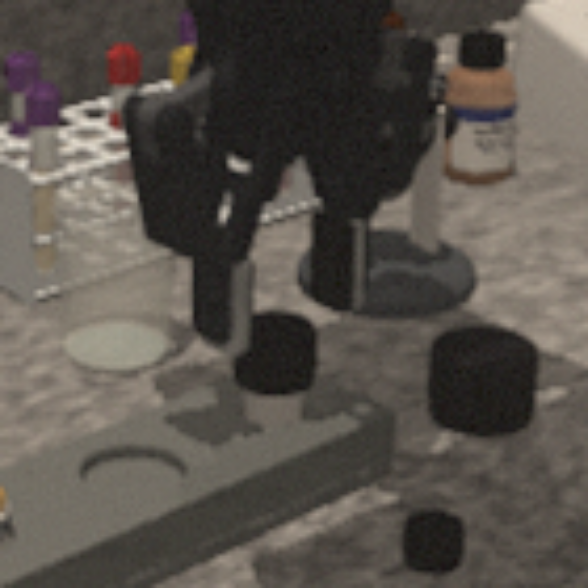

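Call:
drive_tool(moves=[[0.2,[0,0,0.018],0],[0.2,[0,0,0],0],[0.2,[0,0,0],0],[-0.2,[0,0,0],0],[-0.4,[0,0,0],0],[-0.6,[0,0,0],0],[-0.6,[0,0,0],0],[-0.6,[0,0,0],0]], squeeze=25)

```text
time: 5.08
tcp_pos: [0.5298, 0.0522, 0.0249]
tool_rot: [2.16, 2.28, 0.002]
contact_force: [-0.7, 0.4, 8.4]
opening: 0.341
```

Run:
```python
from h import *
im,d,p,q=tips(); cv2.imwrite("pics/w6.png",im[:,:,::-1]); to(.529,.052,.023)
im,d=ctrl.camera("scene");cv2.imwrite("pics/s6.png",cv2.resize(im[200:340,250:390,::-1],None,fx=4.2,fy=4.2))
```

```text
pad -1 2923 z tip -0.003597253068239862 inner x 0.0014083103186124373
pad 1 3218 z tip -0.0034226120169301775 inner x 0.0027067634182962575
t 5.1333 tcp [0.5299 0.0522 0.0249] head 93.08709883314059 tilt [ 0.0015  0.0001 -1.    ] op 0.3420707512949507 F [-0.043   0.7764  7.1477]
tool shift [-0.0002 -0.0009  0.0019]
```

View pics/s6.png

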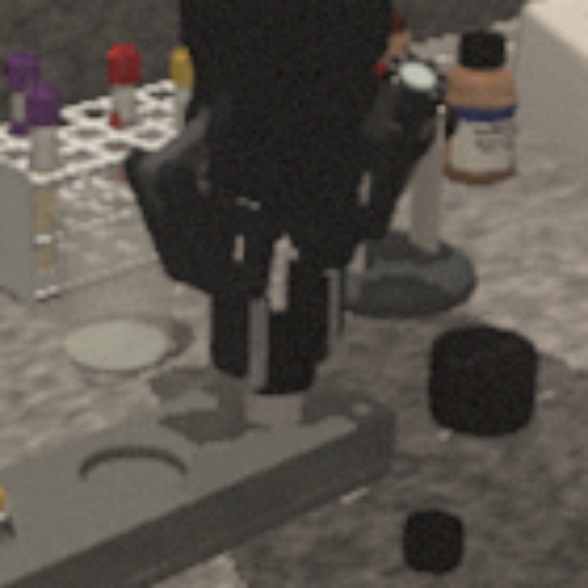

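View pics/w6.png

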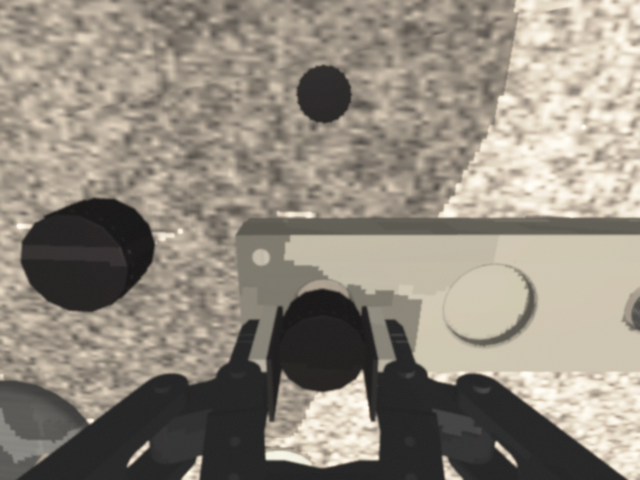

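The cap is gripped at its 31 mm width with the fingertips just above its rim. Now lifting straight up.

Call:
drive_tool(moves=[[-0.6,[0,0,-0.005],0],[-0.6,[0,0,-0.01],0],[-0.6,[0,0,-0.01],0],[-0.6,[0,0,-0.015],0],[-0.6,[0,0,-0.005],0],[-0.6,[0,0,0],0],[-0.6,[0,0,0],0]])

```text
time: 5.77
tcp_pos: [0.5295, 0.0521, 0.0694]
tool_rot: [2.16, 2.28, 0.001]
contact_force: [0.1, -0.4, -0.4]
opening: 0.342
```

Run:
```python
from h import *
to(.525,.1218,.07)
s=ctrl.state();im,d=ctrl.camera("wrist"); p=pts("wrist",d,wpose(s));cv2.imwrite("pics/w7.png",im[:,:,::-1])
for q in ("cap","short_center","objective","rack"):
  for o in ctrl.cut_out("wrist",q)[:3]:
    mm=o["pixels"]&(d>0); P=p[mm];t=P[P[:,2]>np.percentile(P[:,2],95)-0.004]
    print(q,o["p"],o["centre"],(t.min(0)+t.max(0))/2,np.ptp(t,0))
im,d=ctrl.camera("scene");cv2.imwrite("pics/s7.png",cv2.resize(im[200:340,250:390,::-1],None,fx=4.2,fy=4.2))
```

```text
t 5.7667 tcp [0.5295 0.0521 0.0694] head 93.0855953206717 tilt [ 0.001 -0.    -1.   ] op 0.34236651057859846 F [ 0.0832 -0.3608 -0.3622]
tool shift [ 0.0698 -0.0007 -0.0006]
cap 0.9 [324.5, 92.9] [0.445  0.0478 0.016 ] [0.0214 0.0211 0.0047]
cap 0.88 [130.5, 223.3] [ 0.5145 -0.0483  0.0313] [0.0419 0.0437 0.0054]
short_center 0.55 [596.8, 269.3] [0.5216 0.1909 0.0448] [0.0205 0.0208 0.0053]
objective 0.84 [323.5, 270.5] [0.5241 0.0519 0.0603] [0.0098 0.0191 0.0053]
rack 0.68 [456.8, 250.2] [0.5241 0.1209 0.0627] [0.0708 0.2106 0.0732]
```

View pics/s7.png

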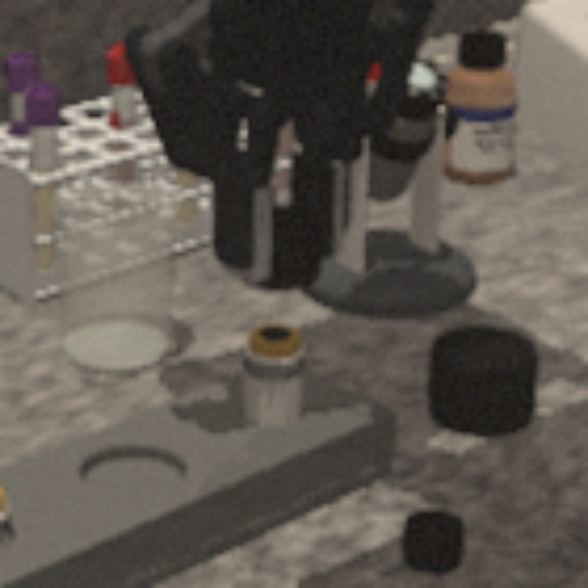

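View pics/w7.png

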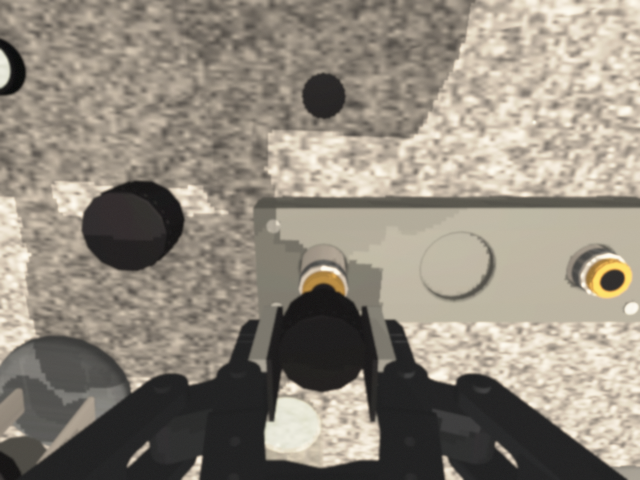

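The cap is held and the brass thread is exposed at (323,283). Next, over to the recess.

Call:
drive_tool(moves=[[-0.6,[0.02,-0.0007,0],0],[-0.6,[0.025,0,0],0],[-0.6,[0.0198,0,0],0],[-0.6,[0.005,0,0],0],[-0.6,[0,0,0],0],[-0.6,[0,0,0],0]])

```text
time: 6.57
tcp_pos: [0.5247, 0.1216, 0.0688]
tool_rot: [-2.16, -2.281, 0.001]
contact_force: [-0.3, -0.5, -0.5]
opening: 0.341
```

Run:
```python
from h import *
to(.525,.1218,.05)
s=ctrl.state();im,d=ctrl.camera("wrist"); T=wpose(s);p=pts("wrist",d,T);cv2.imwrite("pics/w8.png",im[:,:,::-1])
# cap: dark pixels near gripped region
g=im.sum(2)<110
zc=p[...,2]; Z=s['tcp_pos']
m=g&(abs(p[...,0]-Z[0])<.03)&(abs(p[...,1]-Z[1])<.018)&(zc>.09)&(zc<.125)
P=p[m];print(len(P),P.min(0),P.max(0),np.median(P,0), np.percentile(P[:,2],[5,50,95]))
```

```text
t 6.5667 tcp [0.5247 0.1216 0.0688] head 93.13007801364704 tilt [-0.0003 -0.0002 -1.    ] op 0.3410195039493852 F [-0.3186 -0.5253 -0.5283]
tool shift [0.0002 0.0003 0.0188]
7893 [0.508  0.1045 0.09  ] [0.5391 0.1359 0.125 ] [0.5189 0.1205 0.1078] [0.095  0.1078 0.1178]
```

View pics/w8.png

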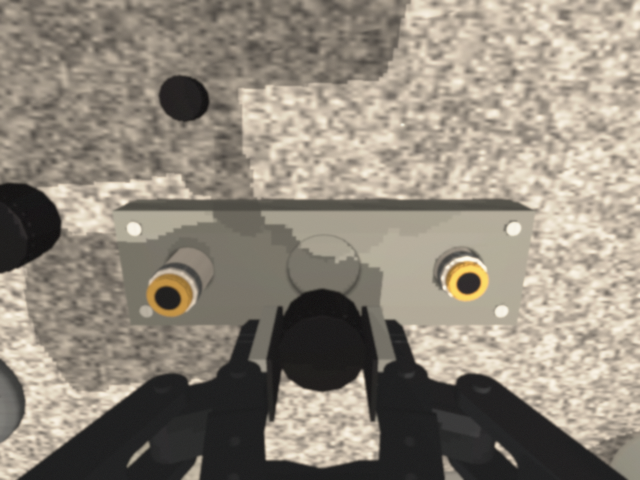

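Run:
```python
from h import *
s=ctrl.state();im,d=ctrl.camera("wrist"); T=wpose(s);p=pts("wrist",d,T)
K=ctrl.camera_model("wrist")["camera_matrix"]
def ray(u,v,z):
    r=T[:3,:3]@np.array([(u-K[0,2])/K[0,0],(v-K[1,2])/K[1,1],1]); return T[:3,3]+r*(z-T[2,3])/r[2]
S=[ray(u,v,.028) for u,v in [(134,229),(513,228),(146,311),(501,311)]]
print(S,np.mean(S,0)); print("recess ell left/right",ray(288,267,.028),ray(360,267,.028),"top",ray(324,235,.028))
a,b=ray(168,296,.060),ray(468,282,.044);print("thr",a,b,(a+b)/2)
z=p[...,2];m=(abs(p[...,0]-.5245)<.03)&(abs(p[...,1]-.1216)<.0165)&(z>.107)&(z<.111)
P=p[m];print("captop",len(P),P[:,0].min(),P[:,0].max(),np.median(P,0),P.shape); 
rows=np.where(m.any(1))[0];print(rows.min(),rows.max()); 
for r in range(290,395,10): print(r,p[r,322])
```

```text
[array([0.50886794, 0.02456254, 0.028     ]), array([0.49811422, 0.21595503, 0.028     ]), array([0.55507991, 0.02701059, 0.028     ]), array([0.54486358, 0.21868605, 0.028     ])] [0.52673141 0.12155355 0.028     ]
recess ell left/right [0.52539877 0.10293429 0.028     ] [0.52339772 0.14042911 0.028     ] top [0.50692015 0.12071459 0.028     ]
thr [0.52933565 0.05137216 0.06      ] [0.52208351 0.19167302 0.044     ] [0.52570958 0.12152259 0.052     ]
captop 5399 0.5088850530022916 0.5401252724707665 [0.52349889 0.12047157 0.10805676] (5399, 3)
313 391
290 [0.5091538  0.11974938 0.08903885]
300 [0.50922686 0.11974431 0.09722581]
310 [0.50851505 0.11969624 0.10613459]
320 [0.51140098 0.1198497  0.10770572]
330 [0.51487738 0.12003609 0.10821165]
340 [0.51872118 0.12024283 0.10817382]
350 [0.52245303 0.12044324 0.10841576]
360 [0.52677711 0.12067638 0.10785976]
370 [0.53107833 0.12090808 0.10748461]
380 [0.53495958 0.12111644 0.10780577]
390 [0.53867649 0.12131566 0.10840666]
```

Call:
drive_tool(moves=[[-0.6,[0,0.001,0.02],0],[-0.6,[0,0,0.02],0],[-0.6,[0,0,0.012],0],[-0.6,[0,0,0.006],0],[-0.6,[0,0,0],0],[-0.6,[0,0,0],0]])

```text
time: 7.17
tcp_pos: [0.5259, 0.1214, 0.0112]
tool_rot: [-2.161, -2.28, 0.0]
contact_force: [-0.1, 0.6, 0.8]
opening: 0.34
```

Run:
```python
from h import *
to(.5257,.1216,.005)
im,d=ctrl.camera("scene");cv2.imwrite("pics/s9.png",cv2.resize(im[240:360,220:360,::-1],None,fx=4.5,fy=4.5))
im,d=ctrl.camera("wrist");cv2.imwrite("pics/w9.png",im[:,:,::-1])
```

```text
t 7.1667 tcp [0.5259 0.1214 0.0112] head 93.05177581374953 tilt [-0.0002 -0.0001 -1.    ] op 0.3395725413914463 F [-0.078   0.6094  0.8152]
tool shift [ 0.0002 -0.0002  0.0062]
```

View pics/s9.png

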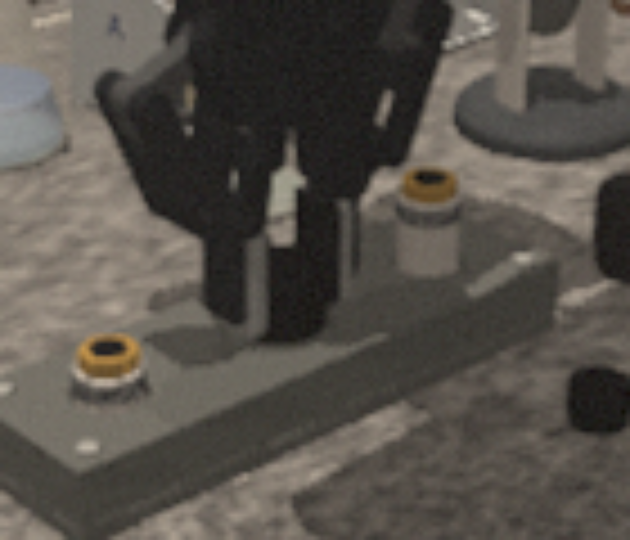

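View pics/w9.png

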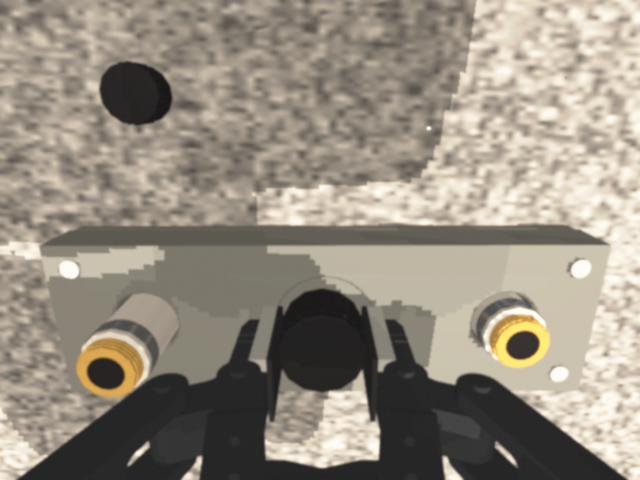

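Call:
drive_tool(moves=[[-0.6,[0,0,0.002],0],[-0.6,[0,0,0.002],0],[-0.6,[0,0,0.0015],0],[-0.6,[0,0,0],0],[-0.6,[0,0,0],0]])

```text
time: 7.68
tcp_pos: [0.5263, 0.1219, 0.007]
tool_rot: [2.16, 2.28, 0.002]
contact_force: [-5.3, -0.9, 29.8]
opening: 0.341
```

Call:
drive_tool(moves=[[-0.6,[0,0,-0.001],0],[-0.6,[0,0,0],0]])

```text
time: 7.85
tcp_pos: [0.5262, 0.1219, 0.0071]
tool_rot: [2.16, 2.28, 0.001]
contact_force: [-1.4, -1.1, 12.3]
opening: 0.338
```

Run:
```python
from h import *
to(.5257,.1216,.005)
s=ctrl.state();im,d=ctrl.camera("wrist"); T=wpose(s);p=pts("wrist",d,T);cv2.imwrite("pics/w10.png",im[260:400,220:430,::-1].repeat(3,0).repeat(3,1))
for r in range(300,395,10): print(r,p[r,322])
print(p[330,430],p[260,322])
im,d=ctrl.camera("scene");cv2.imwrite("pics/s10.png",cv2.resize(im[240:360,220:360,::-1],None,fx=4.5,fy=4.5))
```

```text
t 7.85 tcp [0.5262 0.1219 0.0071] head 93.08858117469856 tilt [ 0.0011  0.0001 -1.    ] op 0.3382213020491213 F [-1.3877 -1.1452 12.2983]
tool shift [-0.0003 -0.0005  0.0021]
300 [0.5099 0.1204 0.0369]
310 [0.5106 0.1204 0.043 ]
320 [0.5125 0.1205 0.0462]
330 [0.5169 0.1208 0.0452]
340 [0.5199 0.1209 0.0466]
350 [0.5242 0.1212 0.0459]
360 [0.4432 0.1166 0.1713]
370 [0.5316 0.1216 0.0469]
380 [0.5358 0.1218 0.0466]
390 [0.5406 0.1221 0.0459]
[0.524  0.1623 0.0294] [0.4979 0.1198 0.0289]
```

View pics/w10.png

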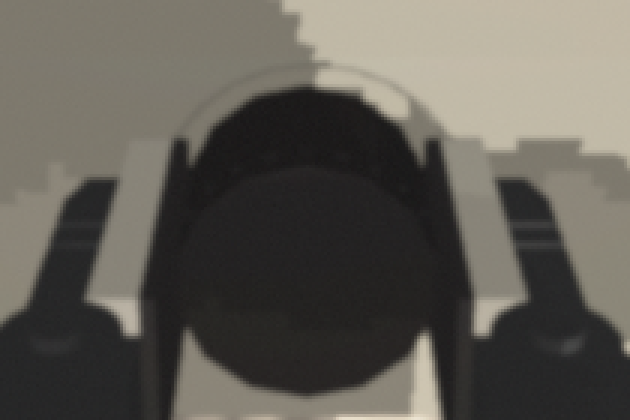

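View pics/s10.png

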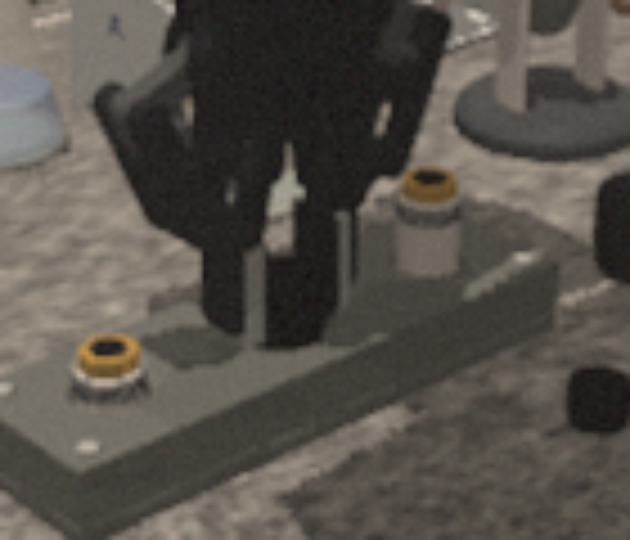

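The cap is inside the recess, with its top about 17 mm above the stand face where 16 mm is home. Releasing and backing off.

Call:
drive_tool(moves=[[-0.1,[0,0,0],0],[0.0,[0,0,0],0],[0.1,[0,0,0],0],[0.1,[0,0,-0.01],0],[0.1,[0,0,-0.03],0],[0.1,[0,0,-0.03],0],[0.1,[0,0,-0.02],0],[0.1,[0,0,0],0]])

```text
time: 8.62
tcp_pos: [0.5279, 0.1222, 0.1009]
tool_rot: [2.158, 2.278, 0.007]
contact_force: [0.3, 1.2, 1.5]
opening: 0.551
```

Run:
```python
from h import *
to(.529,.052,.09)
s=ctrl.state();im,d=ctrl.camera("wrist"); T=wpose(s);p=pts("wrist",d,T);cv2.imwrite("pics/w11.png",im[:,:,::-1])
for q in ("cap","short_center","objective_nose"):
  for o in ctrl.cut_out("wrist",q)[:4]:
    mm=o["pixels"]&(d>0); P=p[mm];t=P[P[:,2]>np.percentile(P[:,2],95)-0.004]
    A=np.c_[t[:,:2],np.ones(len(t))]; c=np.linalg.lstsq(A,t[:,2],rcond=None)[0]
    print(q,o["p"],o["centre"],(t.min(0)+t.max(0))/2,np.ptp(t,0),"med z",np.median(t[:,2]),"slope",c[:2])
print("stand",np.median(p[(abs(p[...,0]-.525)<.025)&(abs(p[...,1]-.155)<.01)][:,2]))
im,d=ctrl.camera("scene");cv2.imwrite("pics/s11.png",cv2.resize(im[240:360,220:360,::-1],None,fx=4.5,fy=4.5))
```

```text
t 8.6167 tcp [0.5279 0.1222 0.1009] head 93.09220400230328 tilt [ 0.0059  0.0007 -1.    ] op 0.5512384637627108 F [0.2762 1.2264 1.4896]
tool shift [-0.0701 -0.0027  0.0109]
cap 0.75 [37.9, 203.6] [ 0.5145 -0.0451  0.0311] [0.042  0.0395 0.0053] med z 0.03150072371223908 slope [ 0.0041 -0.01  ]
cap 0.63 [323.4, 245.1] [0.5257 0.121  0.0446] [0.0311 0.0313 0.005 ] med z 0.045046849699777985 slope [ 0.0089 -0.0024]
cap 0.63 [201.2, 86.7] [0.4449 0.048  0.0161] [0.0206 0.0212 0.0051] med z 0.01623263714274109 slope [ 0.0064 -0.0112]
short_center 0.71 [442.9, 243.8] [0.5216 0.1917 0.0446] [0.0199 0.0204 0.0051] med z 0.045181971621839234 slope [0.0188 0.0249]
short_center 0.61 [334.6, 220.0] [0.5253 0.1216 0.0439] [0.0753 0.2133 0.0355] med z 0.029100538997554506 slope [0.0018 0.0007]
objective_nose 0.95 [196.1, 250.3] [0.5292 0.052  0.0604] [0.0201 0.0199 0.0051] med z 0.06101454513587723 slope [ 0.0273 -0.0211]
stand 0.16841797284425472
```

View pics/w11.png

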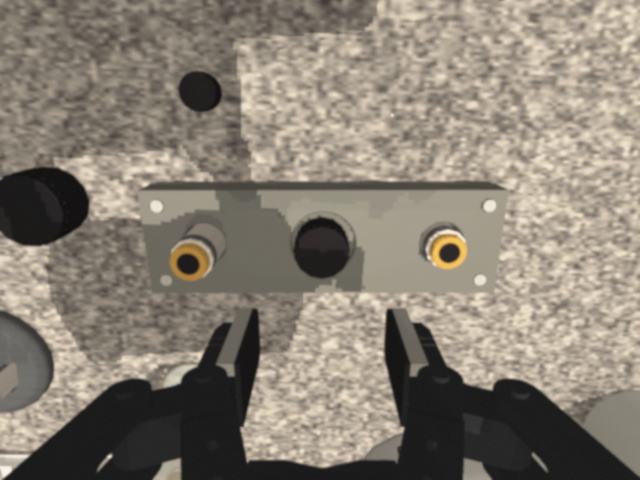

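View pics/s11.png

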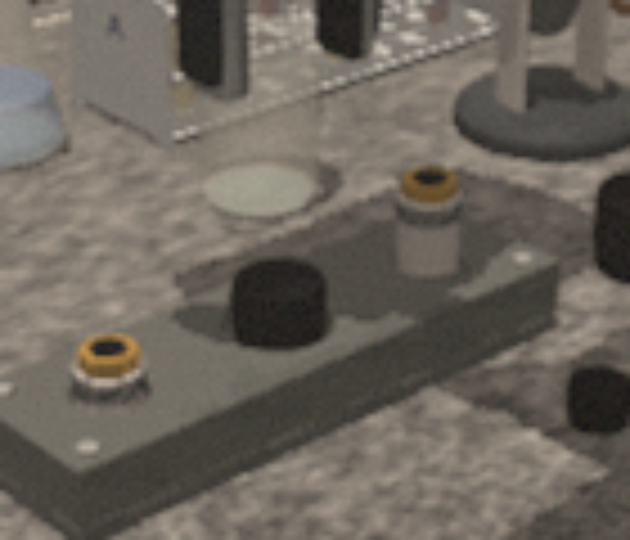

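The cap is home: its centre reads (0.5257, 0.121), its top is level with the short objective's, and it isn't tilted. Next I'll take a close look at the inspection camera to get its axis.

Call:
drive_tool(moves=[[0.1,[0,0,-0.035],0],[0.1,[-0.03,0.01,-0.035],0],[0.1,[-0.04,0.012,0],0],[0.1,[-0.04,0.012,0],0],[0.1,[-0.04,0.012,0],0],[0.1,[-0.04,0.012,0],0],[0.1,[-0.04,0.012,0],0],[0.1,[-0.004,0,0],0]])

```text
time: 9.53
tcp_pos: [0.6085, -0.1103, 0.1613]
tool_rot: [2.164, 2.276, -0.001]
contact_force: [-1.6, -1.3, 1.2]
opening: 0.548
```

Call:
drive_tool(moves=[[0.1,[0,0,0],0],[0.1,[0,0,0],0],[0.1,[0,0,0],0],[0.1,[0,0,0],0]])

```text
time: 9.87
tcp_pos: [0.6063, -0.1027, 0.1622]
tool_rot: [-2.158, -2.281, 0.0]
contact_force: [-0.0, -0.6, 0.6]
opening: 0.549
```

Run:
```python
from h import *
to(.61,-.108,.17)
s=ctrl.state();im,d=ctrl.camera("wrist"); T=wpose(s);p=pts("wrist",d,T);cv2.imwrite("pics/w12.png",im[:,:,::-1])
np.savez("w12.npz",im=im,d=d,p=p,T=T)
for q in ("camera","camera_lens"):
  for o in ctrl.cut_out("wrist",q)[:3]:
    P=p[o["pixels"]&(d>0)]; print(q,o["p"],o["centre"],len(P),np.median(P,0),P[:,2].max())
```

```text
t 9.8667 tcp [ 0.6063 -0.1027  0.1622] head 93.17343247389871 tilt [-0.0008  0.0004 -1.    ] op 0.5491772449927185 F [-0.0099 -0.6424  0.6065]
tool shift [-0.0055  0.0034 -0.0078]
camera 0.55 [312.1, 254.5] 9752 [ 0.6248 -0.1093  0.0148] 0.11493422799739864
camera_lens 0.82 [308.6, 282.3] 2685 [ 0.6222 -0.1093  0.1065] 0.11493422799739864
```

View pics/w12.png

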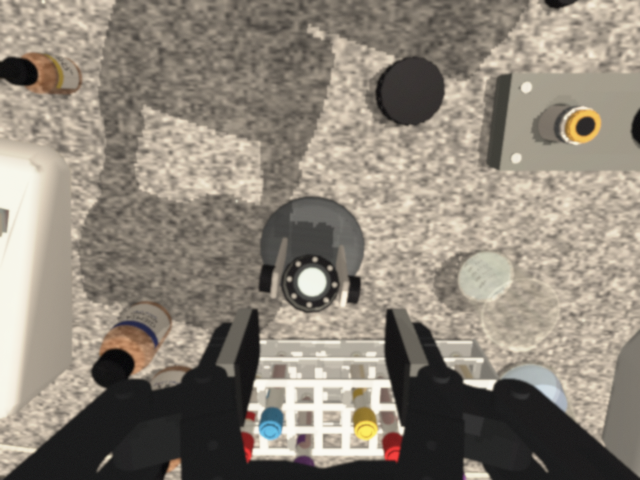

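The camera head is seen almost face-on, with the lens at (312,283), the knobs at (266,279) and (354,290), and the foot at (312,245). Next, fit its plane and axis.

Run:
```python
from h import *
D=np.load("w12.npz");im,d,p,T=[D[k] for k in("im","d","p","T")]
K=ctrl.camera_model("wrist")["camera_matrix"]
def ray(u,v,z):
    r=T[:3,:3]@np.array([(u-K[0,2])/K[0,0],(v-K[1,2])/K[1,1],1]); return T[:3,3]+r*(z-T[2,3])/r[2]
P=[]
for k in range(6):
    if k: im,d=ctrl.camera("wrist"); p=pts("wrist",d,T)
    P.append(p)
P=np.median(P,0)
v,u=np.mgrid[:480,:640]; rr=np.hypot(u-311.5,v-283)
for lo,hi in ((15,24),(0,13),(0,22),(0,25)):
    a=P[(rr<hi)&(rr>=lo)]; a=a[a[:,2]>.085]
    for _ in range(3):
        c=a.mean(0); _,S,V=np.linalg.svd(a-c,full_matrices=False); n=V[2]*np.sign(V[2,2]); e=(a-c)@n; a=a[abs(e)<max(2*e.std(),.001)]
    print(lo,hi,len(a),"c",c,"n",n,"tilt",np.degrees(np.arccos(n[2])),"az",np.degrees(np.arctan2(n[1],n[0])),"res",e.std())
print("lens",P[281:286,309:315].reshape(-1,3).mean(0))
k1,k2=P[279,266],P[290,354];print("knobs",k1,k2)
# foot: points with z .01-.02
f=P[(P[...,2]>.009)&(P[...,2]<.02)&(np.hypot(P[...,0]-.625,P[...,1]+.105)<.06)]
print("foot bounds",np.percentile(f,1,0),np.percentile(f,99,0))
cv2.imwrite("pics/w13.png",cv2.resize(im[185:325,240:380,::-1],None,fx=4,fy=4,interpolation=cv2.INTER_CUBIC))
hsv=im.sum(2)
```

```text
15 24 1091 c [ 0.62117869 -0.10813109  0.10782951] n [-0.43670494  0.03361078  0.8989767 ] tilt 25.976116452344666 az 175.59893446917843 res 0.00032624609220202524
0 13 525 c [ 0.6211891  -0.1082499   0.10825451] n [-0.41976373  0.03629134  0.90690757] tilt 24.918560716863325 az 175.0586893672564 res 0.00030904847971134717
0 22 1505 c [ 0.62128211 -0.10824088  0.1080676 ] n [-0.43310609  0.0327084   0.90074929] tilt 25.743266976088552 az 175.68119029449417 res 0.0003564713248124577
0 25 1872 c [ 0.62097528 -0.10805337  0.10785973] n [-0.43485666  0.0333453   0.89988209] tilt 25.857427204989957 az 175.6150752827619 res 0.0003607714091622067
lens [ 0.62117848 -0.10825006  0.10829356]
knobs [ 0.63069822 -0.13662032  0.08438753] [ 0.63541734 -0.08137333  0.08389142]
foot bounds [ 0.59586131 -0.14729054  0.00927103] [ 0.65046958 -0.07017874  0.01474728]
```

View pics/w13.png

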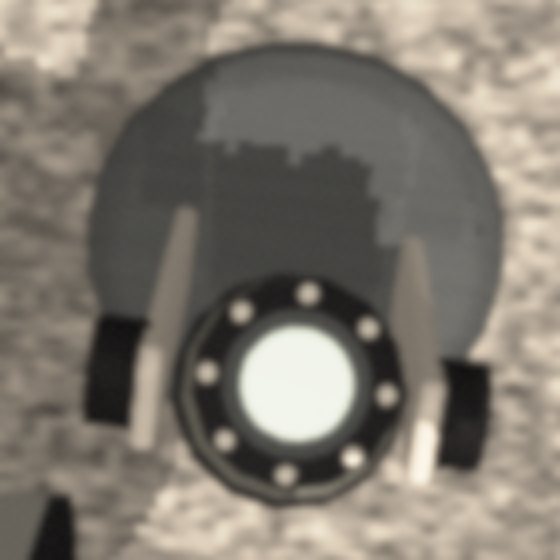

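Camera lens at (0.621, −0.108, 0.107), axis (−0.434, 0.034, 0.900), which is 25.8° tilt and within the stated 18–33°. The tool can't tilt, so my plan is:
1. Grip the objective lightly.
2. Raise it about 10 mm.
3. Swing it about the jaw axis against the bore edge by moving the tool towards −x.

Back to the objective now.

```bash
python3 -c "
from h import *
to(.529,.052,.11)"
```

```text
t 10.2667 tcp [ 0.6068 -0.104   0.1625] head 93.10083882547681 tilt [ 0.0001 -0.     -1.    ] op 0.5492010434958139 F [-0.941   0.253  -0.2337]
tool shift [ 0.1599 -0.0692  0.0525]
```

Call:
drive_tool(moves=[[0.0,[0.03,-0.013,0],0],[0.0,[0.035,-0.015,0],0],[0.0,[0.035,-0.015,0],0],[0.0,[0.03,-0.013,0.01],0],[0.0,[0.02,-0.009,0.02],0],[0.0,[0.01,-0.004,0.02],0],[0.0,[0,0,0],0],[0.0,[0,0,0],0]])

```text
time: 10.93
tcp_pos: [0.5288, 0.0522, 0.1122]
tool_rot: [-2.159, -2.281, 0.002]
contact_force: [1.2, -0.4, 1.1]
opening: 0.503
```

Call:
drive_tool(moves=[[0.0,[0,0,0],0],[0.0,[0,0,0],0]])

```text
time: 11.1
tcp_pos: [0.5305, 0.0511, 0.1134]
tool_rot: [2.161, 2.279, 0.002]
contact_force: [-0.9, 0.6, -0.1]
opening: 0.502
```

Run:
```python
from h import *
to(.529,.052,.06)
s=ctrl.state();im,d=ctrl.camera("wrist"); T=wpose(s);p=pts("wrist",d,T);cv2.imwrite("pics/w14.png",im[:,:,::-1])
for q in ("objective_nose","short_center"):
  for o in ctrl.cut_out("wrist",q)[:4]:
    mm=o["pixels"]&(d>0); P=p[mm];t=P[P[:,2]>np.percentile(P[:,2],95)-0.004]
    print(q,o["p"],o["centre"],(t.min(0)+t.max(0))/2,np.ptp(t,0))
```

```text
t 11.1 tcp [0.5305 0.0511 0.1134] head 93.0406644660199 tilt [ 0.0019 -0.0001 -1.    ] op 0.5019266176287017 F [-0.9023  0.6221 -0.051 ]
tool shift [ 0.001  -0.0016  0.0534]
objective_nose 0.55 [325.9, 245.0] [0.529  0.0519 0.0608] [0.0194 0.0195 0.0056]
short_center 0.76 [554.7, 241.4] [0.5214 0.1917 0.0447] [0.0195 0.0202 0.005 ]
```

View pics/w14.png

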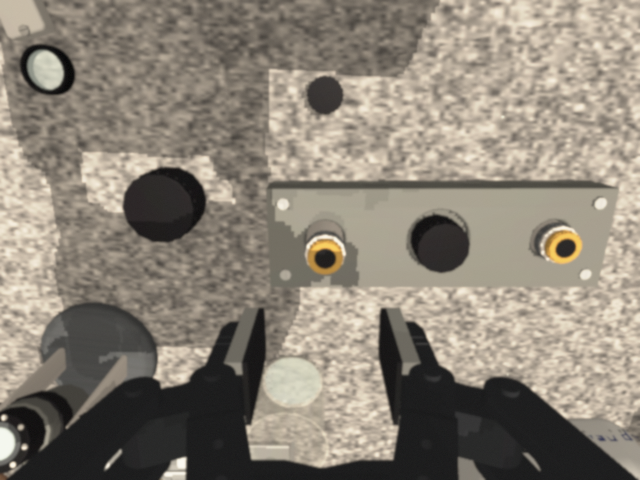

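Call:
drive_tool(moves=[[0.0,[0.001,-0.0015,0.02],0],[0.0,[0,0,0.03],0],[0.0,[0,0,0.025],0],[0.0,[0,0,0.015],0],[0.0,[0,0,0.008],0],[0.0,[0,0,0],0],[0.0,[0,0,0],0],[0.0,[0,0,0],0]])

```text
time: 11.92
tcp_pos: [0.5285, 0.0527, 0.0155]
tool_rot: [2.16, 2.28, 0.002]
contact_force: [0.7, 0.3, 0.4]
opening: 0.502
```

Run:
```python
from h import *
to(.529,.052,.012)
im,d=ctrl.camera("scene");cv2.imwrite("pics/s15.png",cv2.resize(im[220:340,250:390,::-1],None,fx=4.5,fy=4.5))
im,d=ctrl.camera("wrist");cv2.imwrite("pics/w15.png",im[:,:,::-1])
```

```text
t 11.9167 tcp [0.5285 0.0527 0.0155] head 93.08139403138631 tilt [ 0.0016 -0.     -1.    ] op 0.5024377695237912 F [0.7227 0.263  0.3664]
tool shift [-0.0007  0.0004  0.0035]
```

View pics/s15.png

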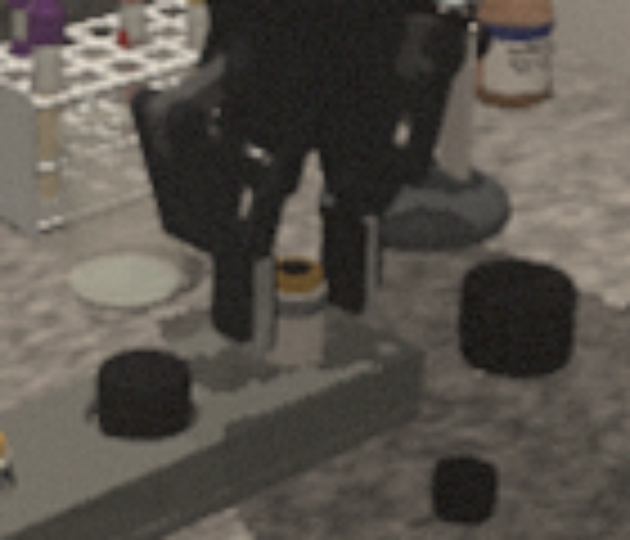

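View pics/w15.png

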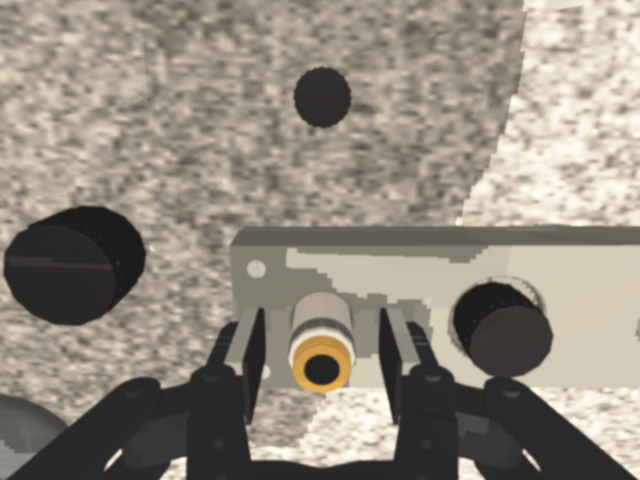

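Both fingers straddle the objective. Lowering 3 mm more and closing lightly.

Call:
drive_tool(moves=[[0.0,[0,0,0.003],0],[-0.4,[0,0,0],0],[-0.6,[0,0,0],0],[-0.8,[0,0,0],0],[-0.8,[0,0,0],0],[-0.8,[0,0,0],0],[-0.8,[0,0,0],0]], squeeze=25)

```text
time: 12.6
tcp_pos: [0.5279, 0.0528, 0.0116]
tool_rot: [2.161, 2.28, 0.0]
contact_force: [-0.5, -1.0, 6.0]
opening: 0.261
```

Call:
drive_tool(moves=[[-0.8,[0,0,-0.003],0],[-0.8,[0,0,-0.004],0],[-0.8,[0,0,-0.004],0],[-0.8,[0,0,0],0],[-0.8,[0,0,0],0],[-0.8,[0,0,0],0]])

```text
time: 13.1
tcp_pos: [0.5277, 0.0528, 0.0225]
tool_rot: [2.161, 2.28, 0.0]
contact_force: [0.2, -0.6, -0.4]
opening: 0.257
```

Run:
```python
from h import *
to(.529,.052,.0225)
s=ctrl.state();im,d=ctrl.camera("wrist"); T=wpose(s);p=pts("wrist",d,T);cv2.imwrite("pics/w16.png",im[:,:,::-1])
for r in range(290,420,8): print(r,p[r,322],im[r,322])
im,d=ctrl.camera("scene");cv2.imwrite("pics/s16.png",cv2.resize(im[220:340,250:390,::-1],None,fx=4.5,fy=4.5))
```

```text
t 13.1 tcp [0.5277 0.0528 0.0225] head 93.0862174010721 tilt [ 0.0001 -0.     -1.    ] op 0.25672690266347126 F [ 0.1996 -0.5686 -0.4204]
tool shift [-0.0009  0.0012 -0.    ]
290 [0.5175 0.0517 0.0309] [135 131 119]
298 [0.5181 0.0517 0.037 ] [175 164 149]
306 [0.518  0.0517 0.044 ] [174 163 148]
314 [0.5178 0.0517 0.0506] [174 163 148]
322 [0.5176 0.0516 0.0569] [173 162 147]
330 [0.5173 0.0516 0.0626] [95 92 87]
338 [0.5182 0.0517 0.0662] [224 211 192]
346 [0.5199 0.0517 0.0682] [179 136  68]
354 [0.5207 0.0518 0.0716] [198 151  73]
362 [0.5232 0.0519 0.0722] [166 127  63]
370 [0.5256 0.052  0.0729] [35 34 33]
378 [0.5293 0.0522 0.072 ] [36 35 32]
386 [0.5322 0.0524 0.0722] [36 36 34]
394 [0.5353 0.0526 0.0722] [126  97  54]
402 [0.5395 0.0528 0.0708] [223 189 138]
410 [0.6003 0.0562 0.0026] [241 232 218]
418 [0.6066 0.0565 0.0013] [215 201 183]
```

View pics/s16.png

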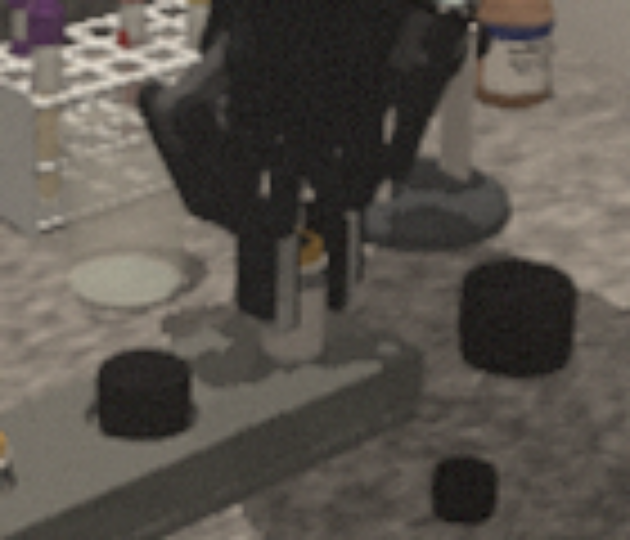

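View pics/w16.png

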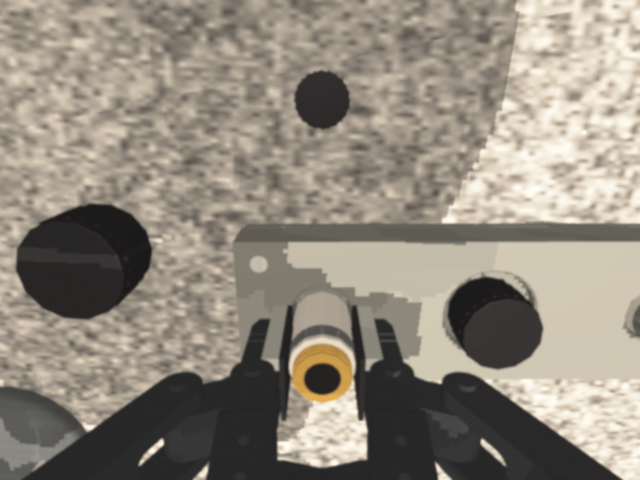

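The objective is lifted 11 mm and upright, with its nose still in the bore. Now swinging it against the bore edge.

Call:
drive_tool(moves=[[-0.8,[0,-0.003,0],0],[-0.8,[0,-0.003,0],0],[-0.8,[0,-0.002,0],0],[-0.8,[0,0,0],0]], squeeze=22)

```text
time: 13.53
tcp_pos: [0.5213, 0.0524, 0.0229]
tool_rot: [2.159, 2.278, 0.004]
contact_force: [6.5, 1.2, 0.7]
opening: 0.255
```

```bash
cat >> h.py <<'E'
def obj():
    """front-face line of the held objective (col ~322) in tool yz -> tilt"""
    s=ctrl.state();im,d=ctrl.camera("wrist");T=wpose(s);p=pts("wrist",d,T)
    m=ctrl.camera_model("wrist"); Tt=np.linalg.inv(T@np.linalg.inv(m["mount"])); q=p@Tt[:3,:3].T+Tt[:3,3]
    return im,d,p,q
E
python3 - <<'E'
from h import *
to(.529,.052,.0225)
im,d,p,q=obj();cv2.imwrite("pics/w17.png",im[250:430,200:450,::-1].repeat(3,0).repeat(3,1))
for r in range(270,430,8): print(r,q[r,322]*1000,im[r,322])
E
```

```text
t 13.5333 tcp [0.5213 0.0524 0.0229] head 93.08208880134843 tilt [ 0.0037  0.     -1.    ] op 0.25533929053309523 F [6.5174 1.1866 0.7386]
tool shift [-0.0008  0.0077  0.0005]
270 [ -0.5879 -18.1173  -6.4809] [152 145 133]
278 [ -0.5888 -14.758   -6.7898] [128 123 111]
286 [ -0.5886 -10.9629  -6.2125] [128 123 112]
294 [-0.5892 -7.4229 -6.3207] [128 123 111]
302 [ -0.5967  -6.6535 -12.0403] [171 159 144]
310 [  -0.7843  -82.9854 -164.2844] [171 159 144]
318 [ -0.6164  -7.8675 -27.2977] [170 159 144]
326 [ -0.6261  -8.8718 -34.7894] [128 121 111]
334 [ -0.6332  -8.997  -40.2726] [134 128 117]
342 [ -0.6366  -7.4681 -42.7282] [221 202 176]
350 [ -0.6427  -7.4737 -47.434 ] [180 137  68]
358 [ -0.6451  -5.5888 -49.0331] [207 158  78]
366 [ -0.6457  -2.7353 -49.1845] [38 34 35]
374 [ -0.6466  -0.0539 -49.621 ] [38 35 36]
382 [ -0.6476   2.5993 -50.1213] [38 35 35]
390 [ -0.6487   5.2756 -50.6134] [39 37 38]
398 [ -0.6491   8.3292 -50.6576] [221 169  83]
406 [-0.5622 72.6952 23.01  ] [235 225 207]
414 [-0.5641 77.0966 22.0342] [248 241 228]
422 [-0.5652 82.1065 21.7192] [212 198 179]
```

View pics/w17.png

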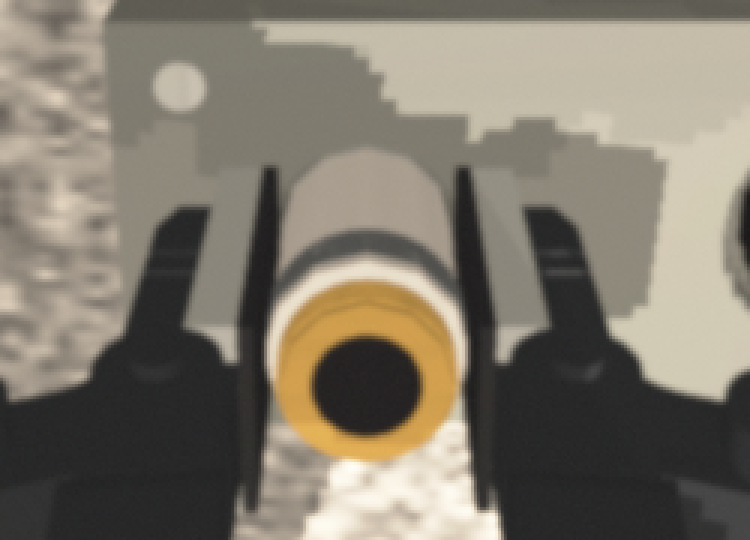

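It's swinging about the pads with only 6.5 N. Continuing.

Call:
drive_tool(moves=[[-0.8,[0,-0.003,0],0],[-0.8,[0,-0.003,0],0],[-0.8,[0,-0.003,0],0],[-0.8,[0,0,0],0]])

```text
time: 13.92
tcp_pos: [0.5122, 0.0519, 0.0231]
tool_rot: [2.159, 2.279, 0.004]
contact_force: [5.6, -0.5, 4.6]
opening: 0.258
```

```bash
cat >> h.py <<'E'
def tilt():
    im,d,p,q=obj()
    g=im.astype(int)
    # body front strip and end face
    m=(abs(q[...,0]+.0006)<.002)&(q[...,1]>-.03)&(q[...,1]<.0)&(q[...,2]<-.014)&(q[...,2]>-.05)&(d>0.03)
    b=q[m]; 
    # body gray pixels only
    gm=m&((g[...,0]-g[...,2])<40)&(g[...,0]>140)&(g[...,0]<200)
    b=q[gm]
    if len(b)>10:
        c=np.polyfit(b[:,2],b[:,1],1); print("body tilt",np.degrees(np.arctan(c[0])),len(b),"y-range",b[:,1].min(),b[:,1].max(),"z",b[:,2].min(),b[:,2].max())
    f=(abs(q[...,0])<.009)&(abs(q[...,1])<.03)&(q[...,2]<-.03)&(q[...,2]>-.07)&(g.sum(2)<140)&(d>.03)
    f[:,:300]=0;f[:,345:]=0
    e=q[f]
    if len(e)>20:
        c=e.mean(0);_,S,V=np.linalg.svd(e-c);n=V[2]*-np.sign(V[2,2]);print("face",len(e),c,"n tool",n,"tilt",np.degrees(np.arctan2(-n[1],-n[2])),"res",S[2]/len(e)**.5)
    return im,q
E
python3 - <<'E'
from h import *
to(.529,.052,.0225)
im,q=tilt();cv2.imwrite("pics/w18.png",im[250:430,200:450,::-1].repeat(3,0).repeat(3,1))
for r in range(290,410,8): print(r,q[r,322]*1000,im[r,322])
im,d=ctrl.camera("scene");cv2.imwrite("pics/s18.png",cv2.resize(im[220:340,250:390,::-1],None,fx=4.5,fy=4.5))
E
```

```text
t 13.9167 tcp [0.5122 0.0519 0.0231] head 93.08668575217347 tilt [ 0.0037 -0.0001 -1.    ] op 0.2575456587275807 F [ 5.5661 -0.4919  4.5547]
tool shift [-0.0008  0.0168  0.0006]
body tilt 16.025881542655583 143 y-range -0.008363788250486004 -0.0001351290197240118 z -0.04234795413191421 -0.014068351256993319
face 847 [-0.0007  0.0013 -0.0506] n tool [-0.0002 -0.2681 -0.9634] tilt 15.552960500245021 res 0.000599167712018313
290 [-0.5881 -8.8817 -5.5886] [128 124 112]
298 [-0.589  -5.4367 -5.966 ] [129 123 112]
306 [-0.589  -1.5396 -5.5225] [128 124 112]
314 [-0.5896  2.1349 -5.6246] [128 123 112]
322 [ -0.6074  -1.956  -19.6672] [164 153 139]
330 [ -0.621   -4.769  -30.4516] [163 152 138]
338 [ -0.6349  -8.2335 -41.5182] [173 162 148]
346 [ -0.6399  -7.5377 -45.2248] [187 146  82]
354 [ -0.6432  -6.1214 -47.619 ] [218 167  82]
362 [ -0.6441  -3.4422 -48.0506] [90 72 48]
370 [ -0.6473  -2.0748 -50.357 ] [45 43 43]
378 [ -0.6479   0.7915 -50.5217] [46 43 42]
386 [ -0.6489   3.4609 -50.989 ] [44 42 41]
394 [ -0.6506   5.6861 -52.0417] [44 42 42]
402 [ -0.6519   8.1807 -52.7487] [230 180  88]
```

View pics/w18.png

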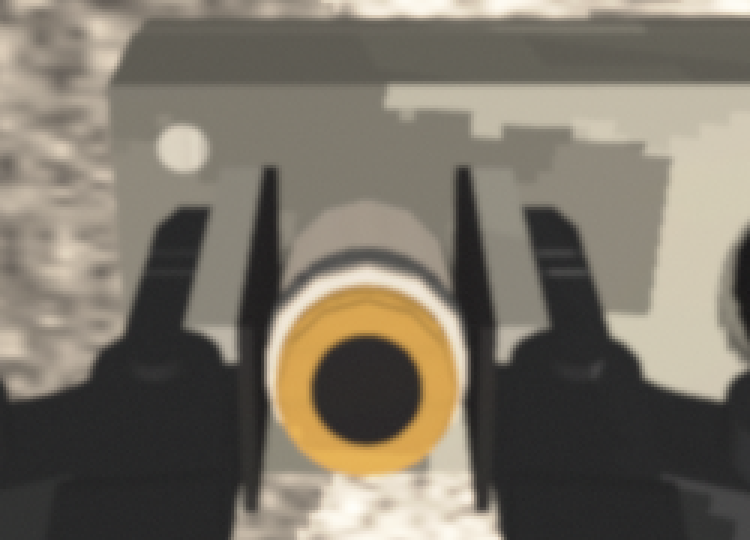

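View pics/s18.png

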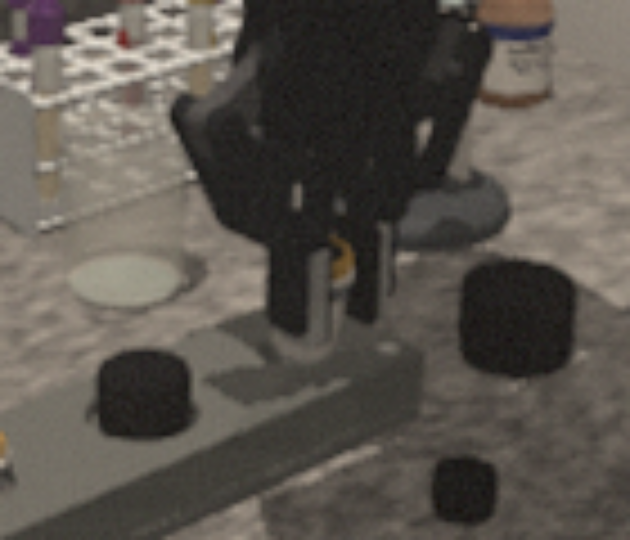

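Call:
drive_tool(moves=[[-0.8,[0,-0.0025,0],0],[-0.8,[0,-0.0025,0],0],[-0.8,[0,-0.001,0],0],[-0.8,[0,0,0],0]])

```text
time: 14.35
tcp_pos: [0.5054, 0.0515, 0.0228]
tool_rot: [2.16, 2.279, 0.002]
contact_force: [4.3, -0.0, 4.4]
opening: 0.258
```

Run:
```python
from h import *
to(.529,.052,.0225)
im,q=tilt();cv2.imwrite("pics/w19.png",im[250:430,200:450,::-1].repeat(3,0).repeat(3,1))
```

```text
t 14.35 tcp [0.5054 0.0515 0.0228] head 93.08187141295309 tilt [ 0.0017 -0.     -1.    ] op 0.2575444204447664 F [ 4.2695 -0.0446  4.4481]
tool shift [-0.0008  0.0236  0.0003]
body tilt 23.10756448941659 35 y-range -0.007339819232181299 -0.00026481958316526555 z -0.0408197818766186 -0.025314543371991082
```

View pics/w19.png

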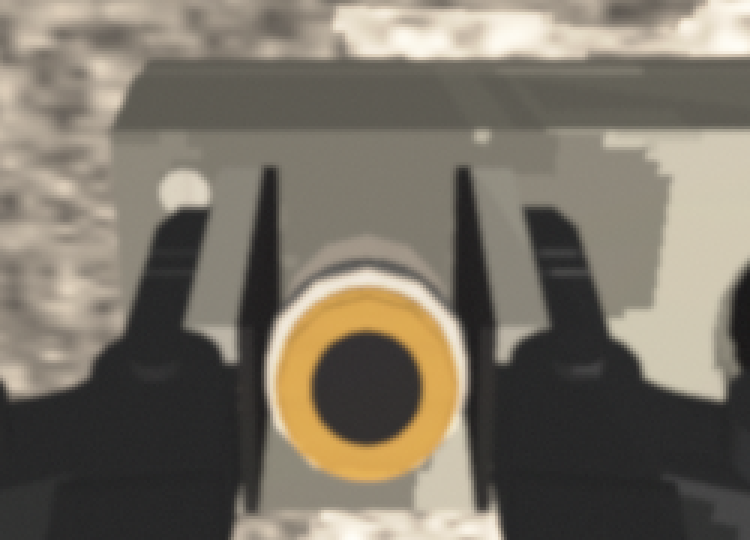

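About 24° now. One more mm, then tighten the grip and lift out.

Call:
drive_tool(moves=[[-0.8,[0,-0.0015,0],0],[-0.8,[0,0,0],0],[-0.8,[0,0,0],0]])

```text
time: 14.65
tcp_pos: [0.5032, 0.0515, 0.0225]
tool_rot: [2.161, 2.281, -0.0]
contact_force: [4.0, 0.5, 3.8]
opening: 0.262
```

Call:
drive_tool(moves=[[-0.8,[0,0,0],0],[-0.8,[0,0,-0.01],0],[-0.8,[0,0,-0.02],0],[-0.8,[0,0,-0.03],0],[-0.8,[0,0,-0.03],0],[-0.8,[0,0,-0.02],0],[-0.8,[0,0,0],0],[-0.8,[0,0,0],0]], squeeze=45)

```text
time: 15.32
tcp_pos: [0.5029, 0.0516, 0.1334]
tool_rot: [2.16, 2.28, 0.001]
contact_force: [-1.0, 0.6, -1.5]
opening: 0.247
```

Run:
```python
from h import *
to(.529,.052,.0225)
im,q=tilt();cv2.imwrite("pics/w20.png",im[200:430,200:450,::-1].repeat(2,0).repeat(2,1))
im,d=ctrl.camera("scene");p=pts("scene",d);np.savez("s20.npz",im=im,d=d,p=p);cv2.imwrite("pics/s20.png",cv2.resize(im[160:320,240:400,::-1],None,fx=4,fy=4))
```

```text
t 15.3167 tcp [0.5029 0.0516 0.1334] head 93.09018686147536 tilt [ 0.0007  0.     -1.    ] op 0.24685884805479913 F [-0.9548  0.6314 -1.5435]
tool shift [-0.001   0.026   0.1109]
body tilt 20.291145453570426 45 y-range -0.006869461695396539 -0.004458390307211846 z -0.04204116365002314 -0.03973745711047971
face 957 [-0.0007  0.0012 -0.0509] n tool [ 0.0024 -0.3861 -0.9225] tilt 22.711179030893994 res 0.000628848887724724
```

View pics/w20.png

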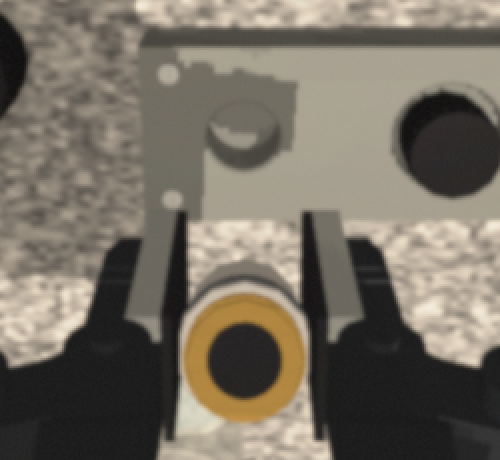

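View pics/s20.png

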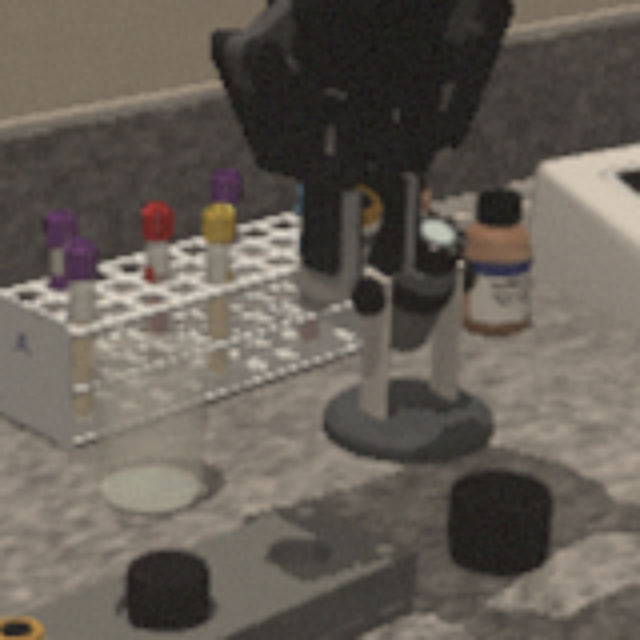

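The objective is out of its bore, held firmly at 23–25° tilt, and the short objective and cap are undisturbed. Next: turn the jaws 7.5° to match the camera's azimuth and go over above it, staying high.

Call:
drive_tool(moves=[[-0.8,[0,0,-0.02],3.75],[-0.8,[0,0,-0.03],3.75],[-0.8,[-0.015,0.009,-0.01],0],[-0.8,[-0.025,0.015,0],0],[-0.8,[-0.025,0.015,0],0],[-0.8,[-0.025,0.015,0],0],[-0.8,[-0.025,0.015,0],0],[-0.8,[-0.015,0.008,0],0]])

```text
time: 16.08
tcp_pos: [0.5704, -0.0863, 0.1909]
tool_rot: [-2.305, -2.132, 0.002]
contact_force: [-0.5, 0.0, -0.6]
opening: 0.249
```

Call:
drive_tool(moves=[[-0.8,[0,0,0],0],[-0.8,[0,0,0],0],[-0.8,[0,0,0],0]])

```text
time: 16.33
tcp_pos: [0.5691, -0.0832, 0.1916]
tool_rot: [-2.304, -2.133, 0.002]
contact_force: [-0.5, 0.0, -0.8]
opening: 0.25
```

Run:
```python
from h import *
to(.5783,-.1042,.150)
im,q=tilt();cv2.imwrite("pics/w21.png",im[:,:,::-1])
im,d=ctrl.camera("scene");cv2.imwrite("pics/s21.png",cv2.resize(im[140:300,270:430,::-1],None,fx=4,fy=4))
```

```text
t 16.3333 tcp [ 0.5691 -0.0832  0.1916] head 85.58827726488536 tilt [-0.0021  0.0008 -1.    ] op 0.25040055812273876 F [-0.5367  0.0487 -0.7928]
tool shift [-0.0202  0.0109  0.0416]
body tilt 19.919794554495013 53 y-range -0.006751841773234624 -0.004624914493787435 z -0.042214817995784276 -0.039429957664630894
face 971 [-0.0009  0.0013 -0.051 ] n tool [-0.0025 -0.4019 -0.9157] tilt 23.697476664203222 res 0.0006679523625756344
```

View pics/s21.png

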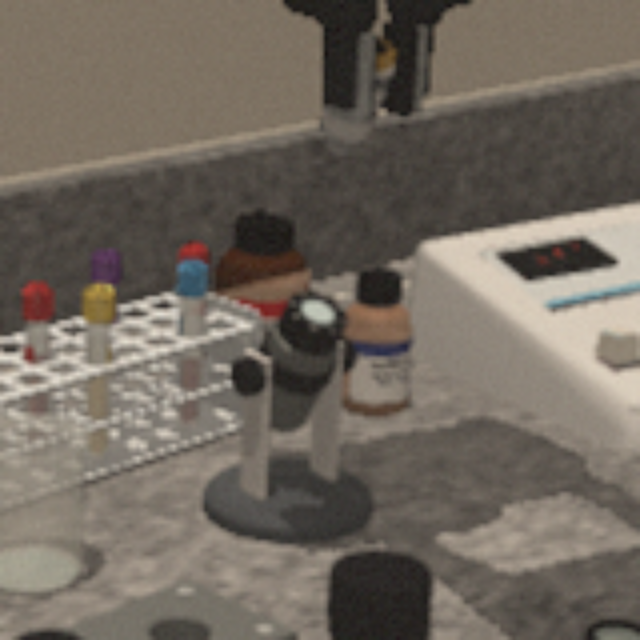

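View pics/w21.png

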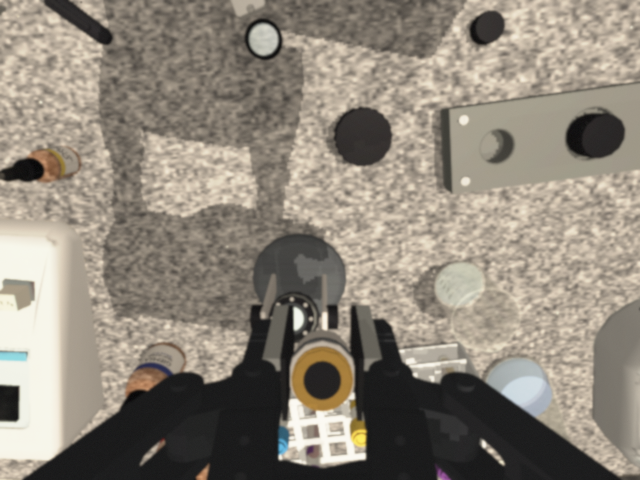

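Call:
drive_tool(moves=[[-0.8,[-0.01,0.0055,0],0],[-0.8,[-0.01,0.0055,0],0],[-0.8,[0,0,0.008],0],[-0.8,[0,0,0.008],0],[-0.8,[0,0,0.006],0],[-0.8,[0,0,0],0],[-0.8,[0,0,0],0],[-0.8,[0,0,0],0]])

```text
time: 17.1
tcp_pos: [0.5794, -0.1046, 0.1705]
tool_rot: [-2.305, -2.134, 0.0]
contact_force: [0.4, -0.1, -0.2]
opening: 0.253
```

```bash
cat > chk.py <<'E'
from h import *
import sys
k=sys.argv[1]
to(.5783,-.1042,.150)
s=ctrl.state();Rm=R.from_rotvec(s['tool_rot']).as_matrix();t=s['tcp_pos']
im,q=tilt();cv2.imwrite(f"pics/w{k}.png",im[:,:,::-1])
im,d=ctrl.camera("scene");p=pts("scene",d);cv2.imwrite(f"pics/s{k}.png",cv2.resize(im[140:300,270:430,::-1],None,fx=4,fy=4))
np.savez(f"s{k}.npz",im=im,d=d,p=p)
L=np.array([.6212,-.1082,.107]);n=np.array([-.434,.0335,.9]);n/=np.linalg.norm(n)
for tl in (22.7,25):
    a=np.array([0,-np.sin(np.radians(tl)),-np.cos(np.radians(tl))]); th=np.array([-.0007,.0012,-.050])
    nose=t+Rm@(th-.052*a); az=Rm@a; e=nose-L
    print("nose",nose,"along",e@n,"off",np.linalg.norm(e-(e@n)*n),e-(e@n)*n,"ang",np.degrees(np.arccos(az@n)))
E
python3 chk.py 22
```

```text
t 17.1 tcp [ 0.5794 -0.1046  0.1705] head 85.59967657646155 tilt [-0.0001  0.0001 -1.    ] op 0.25340941655293026 F [ 0.4432 -0.1219 -0.2253]
tool shift [ 0.0003 -0.0012  0.0205]
body tilt 19.469451206942075 53 y-range -0.006986004898517861 -0.004629108318851327 z -0.04197388054887696 -0.039159032046055975
face 985 [-0.0009  0.0013 -0.0509] n tool [-0.004  -0.4011 -0.916 ] tilt 23.650120565116246 res 0.0006531872589840276
nose [ 0.6006 -0.107   0.1725] along 0.06796321061567082 off 0.00995364839946252 [ 0.0089 -0.001   0.0043] ang 3.1175954520485876
nose [ 0.6025 -0.1071  0.1734] along 0.06789154603978624 off 0.01203860500103291 [ 0.0108 -0.0012  0.0052] ang 0.8176294139057276
```

View pics/s22.png

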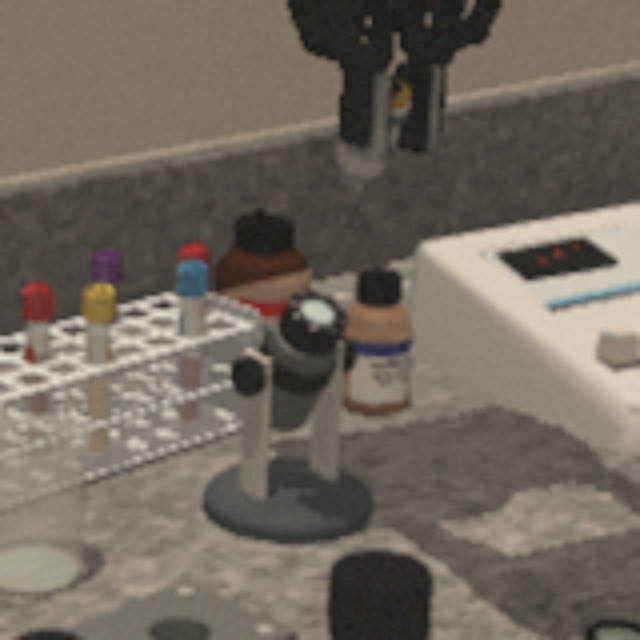

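View pics/w22.png

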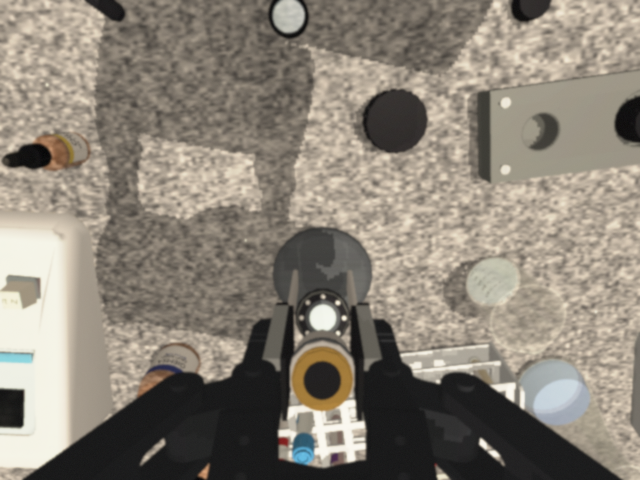

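Call:
drive_tool(moves=[[-0.8,[0,-0.001,0.006],0],[-0.8,[0,0,0.006],0],[-0.8,[0,0,0.005],0],[-0.8,[0,0,0.002],0],[-0.8,[0,0,0],0],[-0.8,[0,0,0],0],[-0.8,[0,0,0],0]])

```text
time: 17.78
tcp_pos: [0.5786, -0.1048, 0.1516]
tool_rot: [2.305, 2.134, 0.0]
contact_force: [0.1, -0.6, -1.1]
opening: 0.25
```

```bash
python3 chk.py 23
python3 - <<'E'
from h import *
D=np.load("s23.npz");im,p=D["im"],D["p"]
L=np.array([.6212,-.1082,.107]);n=np.array([-.434,.0335,.9]);n/=np.linalg.norm(n)
# objective points in scene: near target axis, between
e=p-L; al=e@n; off=np.linalg.norm(e-al[...,None]*n,axis=-1)
m=(off<.03)&(al>.03)&(al<.12)&(im.sum(2)>150)
P=p[m];print(len(P))
for lo in np.arange(.04,.11,.005):
    s=m&(al>=lo)&(al<lo+.005)
    if s.sum(): print(round(lo,3),s.sum(),p[s].mean(0),(e-al[...,None]*n)[s].mean(0))
v,u=np.where(m);print(u.min(),u.max(),v.min(),v.max())
cv2.imwrite("pics/s23b.png",cv2.resize(im[165:235,315:385,::-1],None,fx=8,fy=8,interpolation=cv2.INTER_CUBIC))
mm=ctrl.camera_model("scene");K=mm["camera_matrix"];Pi=np.linalg.inv(mm["pose"])
for w in (L,L+.05*n,L+.076*n,L+.102*n):
    c=Pi[:3,:3]@w+Pi[:3,3];x=(K@c/c[2])[:2];print("pix",x,(x-[315,165])*8)
E
```

```text
t 17.7833 tcp [ 0.5786 -0.1048  0.1516] head 85.5876066170505 tilt [ 0.0002 -0.     -1.    ] op 0.24975745826610576 F [ 0.1336 -0.5775 -1.1383]
tool shift [ 0.0005 -0.0003  0.0016]
body tilt 9.895438596480762 55 y-range -0.0068589588348723085 -0.004610599539077276 z -0.041826973249171395 -0.039779269006439855
face 964 [-0.0009  0.0013 -0.0509] n tool [ 0.0001 -0.4067 -0.9136] tilt 23.99817502603965 res 0.000640172756472761
nose [ 0.5997 -0.1071  0.1536] along 0.05129548394319642 off 0.001102909811572236 [ 0.0008 -0.0006  0.0004] ang 3.101361769333221
nose [ 0.6017 -0.1072  0.1544] along 0.051224409979212925 off 0.003091027773200638 [ 0.0027 -0.0008  0.0013] ang 0.8013623814358597
326
0.05 6 [ 0.59895282 -0.10465213  0.15433093] [0.00049412 0.00179249 0.00017156]
0.055 11 [ 0.5949791  -0.10146157  0.15853355] [-0.00104193  0.00479489 -0.00068092]
0.06 23 [ 0.59309556 -0.10018001  0.16303344] [-0.00079329  0.00591187 -0.00060259]
0.065 29 [ 0.59067619 -0.10044407  0.16653005] [-0.00139406  0.00550744 -0.00087725]
0.07 7 [ 0.58552065 -0.10333747  0.16958686] [-0.0044255   0.00245008 -0.
[... 240 characters left out ...]
0.00445197 -0.0063372 ]
0.09 40 [ 0.57031059 -0.10000376  0.18535853] [-0.01055704  0.00508302 -0.00528004]
0.095 34 [ 0.57145472 -0.10562857  0.19105286] [-0.00748497 -0.0006906  -0.00358371]
0.1 51 [ 0.57199566 -0.10345218  0.19720858] [-0.00460864  0.00130553 -0.00227098]
0.105 30 [ 0.57063938 -0.10603527  0.20220336] [-0.00379492 -0.00144506 -0.00177621]
0.11 29 [ 0.56920098 -0.10179101  0.20723067] [-0.00293581  0.00262185 -0.00151331]
354 383 160 196
pix [349.38493414 217.2127032 ] [275.07947315 417.70162559]
pix [358.28956927 196.67379011] [346.31655412 253.39032085]
pix [363.17233521 185.41148637] [385.3786817  163.29189093]
pix [368.24063493 173.72124123] [425.92507943  69.76992986]
```

View pics/s23b.png

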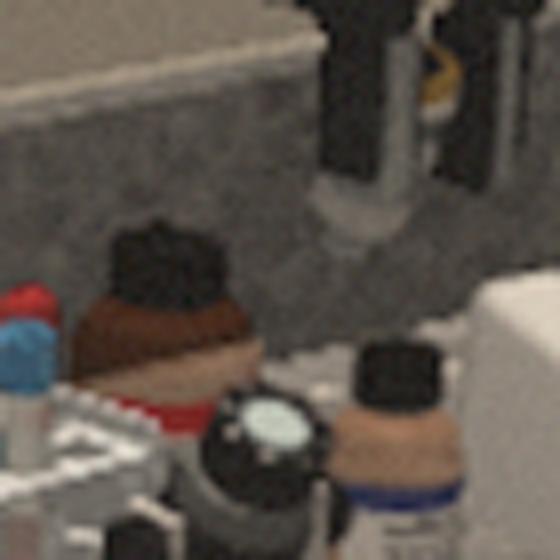

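View pics/w23.png

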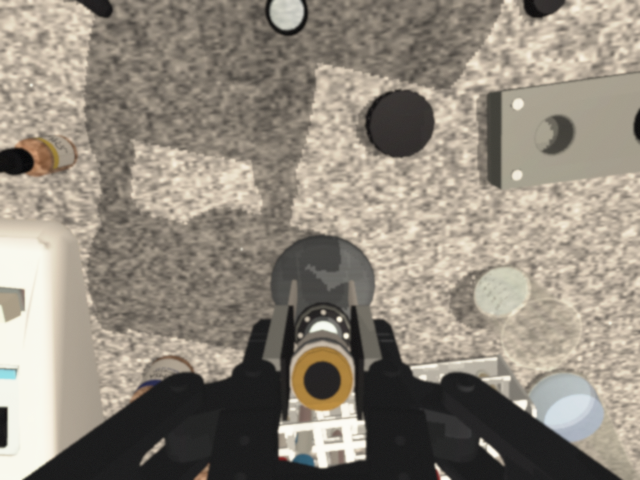

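The nose shows at crop (350,248) in the scene view against a predicted (346,253). It is 51 mm from the lens, 1–3 mm off axis, with 1–3° error. Settling, then a last check of the cap and the short objective.

Call:
drive_tool(moves=[[-0.8,[0,0,0],0],[-0.8,[0,0,0],0],[-0.8,[0,0,0],0],[-0.8,[0,0,0],0],[-0.8,[0,0,0],0],[-0.8,[0,0,0],0]])

```text
time: 18.38
tcp_pos: [0.5785, -0.1048, 0.1515]
tool_rot: [2.305, 2.134, 0.0]
contact_force: [-0.6, 0.4, -0.3]
opening: 0.253
```

```bash
python3 chk.py 24
python3 - <<'E'
from h import *
for n in ("top","scene"):
  im,d=ctrl.camera(n);p=pts(n,d)
  for q in ("cap","short_center"):
   for o in ctrl.cut_out(n,q)[:4]:
    mm=o["pixels"]&(d>0); P=p[mm];t=P[P[:,2]>np.percentile(P[:,2],95)-0.004]
    print(n,q,o["p"],o["centre"],(t.min(0)+t.max(0))/2,np.ptp(t,0),np.median(t[:,2]))
s=ctrl.state();print(s['qvel'],s['time'])
E
```

```text
t 18.3833 tcp [ 0.5785 -0.1048  0.1515] head 85.58536601464547 tilt [ 0. -0. -1.] op 0.2531269312837545 F [-0.5745  0.3519 -0.3347]
tool shift [ 0.0006 -0.0002  0.0015]
body tilt 21.217174520927987 55 y-range -0.006872227960790789 -0.004347875099360965 z -0.04227107228841012 -0.039679435586099404
face 962 [-0.0009  0.0013 -0.0509] n tool [-0.0022 -0.3959 -0.9183] tilt 23.31968989907458 res 0.0006448803567603624
nose [ 0.5996 -0.1071  0.1535] along 0.051258212843138806 off 0.0009797119517056122 [ 0.0007 -0.0006  0.0003] ang 3.1095099693904404
nose [ 0.6015 -0.1073  0.1543] along 0.051186842215530874 off 0.002939477941831383 [ 0.0025 -0.0008  0.0013] ang 0.8095106372762689
top cap 0.65 [278.6, 242.0] [0.5289222  0.12152636 0.0469947 ] [0.02868807 0.02834219 0.00630224] 0.045348457428020184
top cap 0.63 [314.2, 285.2] [0.44671447 0.04788661 0.01827713] [0.01732258 0.01539504 0.00622539] 0.01699326262883516
top cap 0.38 [356.0, 247.2] [ 0.49503249 -0.01558238  0.28629552] [0.06951326 0.03874428 0.50845205] 0.03329805562296362
top short_center 0.68 [242.1, 243.4] [0.52400905 0.19224918 0.04729499] [0.01688069 0.01916286 0.00642984] 0.04574778487063125
scene cap 0.96 [361.8, 288.7] [ 0.51499655 -0.04719732  0.03027313] [0.0424932  0.04383655 0.00459003] 0.03083632182036572
scene cap 0.61 [282.2, 307.1] [0.52643602 0.12193821 0.0435541 ] [0.03095973 0.03057153 0.00477808] 0.044192251238804076
scene cap 0.51 [354.3, 326.0] [0.44665061 0.04816821 0.01449418] [0.02246343 0.02119609 0.00473379] 0.015117563790806476
scene short_center 0.84 [243.0, 321.3] [0.52206473 0.19261019 0.04339789] [0.01816465 0.01901673 0.00447898] 0.044409414975906863
[ 9.01750232e-05 -1.55010242e-03 -1.79935991e-03 -6.75118399e-04
  1.06630207e-03 -1.09708806e-03] 18.7833
```

Everything checks out, so I'm handing the job in.

```bash
python3 -c "
from workcell import ctrl
print(ctrl.finish_job())"
```

```text
the job is handed in; nothing more can be done
None
```

I handed the job in at about 18.8 s. The arm is holding the tall objective still, nose to the camera lens. The hand-in gives no verdict, so the figures below are my own measurements.

**What I did**
- **Cap:** I lifted the middle-sized cap off the tall objective, set it open side down in the recess and released it.
- **Tilt:** The tool can't tilt, so I gripped the objective lightly, raised it 11 mm and swung it about the jaws against the edge of its bore. Then I tightened the grip to 45 N and drew it out.
- **Hold:** I turned the jaws 7.5° to line up with the camera and lowered the objective in front of the lens.

**Last checks**
- **Objective:** The front lens is about 51 mm from the camera lens and 1–3 mm off its axis. The axes differ by about 1–3°, and the arm is at rest.
- **Cap:** Its centre is within about 1 mm of the recess centre by the scene camera, its top is 44 mm high as it should be when home, and it is level.
- **Short objective:** It has not moved, within measurement error.

**What disagreed**
- **Fingertips:** The pads stood about 28 mm behind the TCP, not where the description puts them. I went by the camera measurements.
- **Tilt readings:** The objective's end face gave 23–24°. The fit to the side of its body was noisy (10–21°) because little of it showed, so I discounted it. The camera's tilt measured 25.8°.
- **Top camera:** It reads about 2–3 mm off from the other two cameras and puts the cap about 3 mm from the recess centre.

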